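Change the rack guide of a tube decapper over to the two-row rack and load it

ROBOT

A 6-joint arm with a two-finger parallel gripper is mounted at the origin on the work surface. World frame = base frame: x ahead of the robot, y to its left, z up, the work surface at z = 0. Lengths are in m, angles in rad, forces in N, time in s.
With the tool pointing down it reaches from about 0.325 to 0.9 m from the base axis. Payload 6.1 kg.
Tool frame: the origin (TCP) lies midway between the tips of the shut fingers; the grasp point (between the pads) lies grip_point_offset behind it (grip_point_offset is the distance from the TCP to the grasp point, in m); x points along the fingers, y is the direction in which the jaws open and shut, and the axes are right-handed (so a half turn about x gives the same grasp; the last joint's range is limited). The gripper opens to 85 mm and grips with 20 to 120 N. Pads are 22 mm wide; open, the fingers measure 114 mm over their backs; the gripper's body (76 mm by 85 mm) begins 54 mm behind the grasp point. The pads swing forward as they close: fully open they stand 13 mm farther back than shut.
Start: joints at [-1.276, 0.22, 1.526, -0, 1.395, -0.126], TCP at [0.255, -0.57, 0.231] pointing down, gripper open.
Joint ranges: [-2.98, 2.98], [-0.91, 2.08], [0.09, 2.57], [-1.24, 4.39], [0.2, 2.65], [-2.68, 2.68]. Speed limits (rad/s): [2.57, 2.57, 3.01, 3.14, 3.14, 3.14].

INTERFACE

Orientations are given as a unit quaternion [w, x, y, z].
In Python, from cell import sense, get_image, close_job, grip_point_offset gives the robot as it stands.
- The arm moves only by the shell command python3 -m crank 'ROWS' [OPENING]. ROWS is JSON, a list of rows, each a list of 2 entries, a list of its own where there are three numbers: the shift along the tool's x, y, z in cm, then the turn, a rotation vector about the tool's x, y, z in rad. A call has 1 to 20 rows; each row is the pose to reach, as a shift and turn from the pose measured when the call began, along the tool's axes at that moment; what a row does not reach only later rows make up. A row lasts 1/12 s, in which the tool goes at most 41.7 mm and 7.16 degrees, less where a joint would pass 70% of its speed; a pose out of reach is approached as far as the arm can. A call with a gripper value outside its range is refused whole. OPENING is the closure, from 0 (fully open) to 1 (shut), set as the call begins (- or left out, the last holds). The fingers move at their own pace and stop on an object; the grip force is fixed at half the most. Time passes only in rows, so rows that repeat a pose let the fingers close. It gives the time, the measured TCP pose, the force and the opening at its end, in the units of the state.
- sense(): the state, without advancing time (a new reading comes with each control period).
- get_image(name): name is "side" or "top"; returns a dict with "image" (384x512x3 uint8, blue, green, red), "z_map" (384x512 float32, m along the optical axis (not along the pixel's ray), 0 where there is no reading), "fx", "fy", "cx", "cy" (pixels), "dist_coeffs" ([k1, k2, p1, p2, k3] as OpenCV has them; the pictures are not rectified), "position" and "attitude" of the camera in the world. Camera axes: x right, y down, z forward; pixel columns grow to the right and rows downward; lengths in m; the calibration is good to about 2 mm. A picture is of the moment at which its call begins.
- close_job(): hands the job in, once; it reports no verdict.
The state is a dict: "clock": time; "joints": joint angles; "joint_vel": joint speeds; "effort": joint torques, N m; "tool_pos": TCP position; "ee_rot": TCP orientation; "force": force on the tool from outside, world axes, zero at the start; "wrist_torque": the same for the moment, N m; "gripper_width": finger opening in m.
Only numpy, scipy, OpenCV 4.12 (cv2) and the standard library are available. Lean on these libraries where they do the work, as an engineer would, in place of code of your own. Each camera call takes 0.05 s, during which the arm holds its last target. There are 200 camera calls.

TASK

Change the decapper over to the orange two-row rack: raise the red cam lever to free the spindle, crank the handwheel until the red pointer of the guide rail stands on the orange mark of the scale, and press the lever down flat again to lock the setting. Then lift the orange rack over and set it down gently in the nest between the rails and the end stops, upright and flat on the deck. Never crank while the spindle is clamped, and leave the rest of the bench as it is.

Things in the scene. Friction and masses are not known exactly. Their poses are not given: they have to be found in the camera images.
- decapper: white bench decapper, fixed: housing 200 (x) x 250 (y) x 130 mm high, flat metal deck on top; origin under its centre at bench level; x points from its front (handwheel, robot's side) to its rear, y to the left, z up. A side tower 130 mm high (x 10 to 100, y 125 to 205 mm) with a column carries the head, swung out left (x 47 to 113, y 150 to 340, z 178 to 265 mm)
- wheel_axis (a point): point on the level axis of the handwheel, 86 mm in front of the housing face and 95 mm above the bench, in the plane of the crank grip's middle. The axis runs along the decapper's x; the wheel is a black disc 112 mm across, its front face 30 mm in front of the housing (56 mm behind this point)
- crank_handle (a point): gripping point on the black crank handle: a cylinder 22 mm thick, 72 mm long, standing out level from the wheel towards the robot (parallel to the decapper's x), from 22 mm in front of this point (-x) to 50 mm behind it. It goes round wheel_axis at radius 43 mm and spins freely on its pin, so a gripper can pinch it from above and keep its orientation all the way round
- handwheel (a joint): angle of the handwheel in rad, many turns. It grows clockwise as seen from the robot (from the top towards the decapper's -y) and then the guide rail moves away from the robot (+x): 15 mm of rail travel per full turn. Free, it needs about 2 N at the grip and stays where it is left; clamped, the brake holds it
- pointer (a point): tip of the thin red pointer at the right-hand (-y) end of the movable guide rail, over the scale strip; moves along the decapper's x with the rail
- orange_mark (a point): centre of the orange mark on the scale strip on the deck, right-hand side; the mark is 4 mm wide along x and 26 mm long. The pointer starts 23 to 40 mm in front of it (towards the robot). With the pointer on it the rails stand 56 mm apart. The blue and green marks are for other racks
- guide_rail (a joint): travel of the movable guide rail in m; it is 0.044 with the pointer on the orange mark (rail gap 56 mm) and the gap is 100 mm at 0. It moves only by the handwheel's screw
- clamp_lever (a joint): angle of the red-ball cam lever in rad: 0 lying flat to the left (spindle clamped, as at the start), 1.57 standing straight up (free); stop at 1.7. It stays where it is left and needs about 2 to 3 N at the ball
- lever_pivot (a point): pivot of the cam lever, on the deck near the front, 28 mm above the deck; its axis runs along the decapper's x
- lever_ball (a point): centre of the red ball, 28 mm across, at the lever's end, 88 mm from the pivot. With the lever flat it is to the left (+y) of the pivot at the same height; raising the lever carries it up and over to the right in an arc about the pivot. Pinched along the decapper's x the ball can turn in the grip
- nest (a point): middle of the orange rack's place on the deck, at deck height (130 mm): the fixed rear rail's face is 28 mm behind it, the movable rail 28 mm in front of it once the pointer is on the orange mark; end stops 12 mm high at 86 mm to either side (y). The rails are 22 mm high, 180 mm long along y
- orange_rack_centre (a point): orange rack with two rows of five magenta-capped tubes, all one piece: 150 mm long (its x), 50 mm wide (its y), rack 65 mm high, caps up to 88 mm; 0.22 to 0.42 kg. This point is at its centre, 44 mm above its underside; it can be gripped across its 50 mm width by the solid side panels, 32 to 62 mm up. In the nest its length lies along the decapper's y, either way round
- blue_rack_centre (a point): blue tube rack, 150 x 74 x 88 mm high, three rows of green-capped tubes; its centre, half-way up. Stands beside the orange rack in either of two places. A bystander
- spray_centre (a point): white spray bottle with green trigger, 72 mm wide, 211 mm tall; point on its axis 80 mm up. A bystander
- reagent_centre (a point): amber bottle with blue cap, 60 mm wide, 140 mm tall; its centre. A bystander
- tip_box_centre (a point): blue and clear pipette-tip box 124 x 86 x 75 mm; its centre. A bystander
- swab_jar_centre (a point): white jar with yellow cap, 64 mm wide, 90 mm tall; its centre. A bystander
- pipette_centre (a point): grey and white pipette lying on the bench, about 270 mm long; point near its middle. A bystander
- pen_cup_centre (a point): grey cup 72 mm wide, 90 mm tall; its centre. A bystander
Not all that is in view belongs to the job. Leave any purple or yellow look-alike of the part that bears orange_rack_centre alone.

How it is judged:
On the way, in this order (a step that is already met when the one before it is completed fails the run):
1. the cam lever is raised (more than 1.2 rad) (value of joint clamp_lever above 1.2 rad), for 0.2 s.
2. with the lever up, the pointer has been cranked onto the orange mark (within 2 mm of its centre) and the wheel stands still (x of pointer in the frame of decapper between 0.006 and 0.01 m and velocity of joint handwheel between -0.3 and 0.3 rad/s and value of joint clamp_lever above 0.9 rad), for 0.3 s.
3. the lever is down flat again (under 0.15 rad) with the pointer on the mark (value of joint clamp_lever below 0.15 rad and x of pointer in the frame of decapper between 0.006 and 0.01 m), for 0.2 s.
4. the orange rack stands in the nest (all of step 3 and x of orange_rack_centre in the frame of decapper between 0.035 and 0.049 m and y of orange_rack_centre in the frame of decapper between -0.014 and 0.014 m and z of orange_rack_centre in the frame of decapper between 0.17 and 0.178 m and angle between the x axis of orange_rack_centre and the y axis of decapper, either way round below 0.1 rad and angle between orange_rack_centre's own z axis and vertical below 0.06 rad and linear speed of orange_rack below 0.02 m/s and contact force between orange_rack and the fingers below 0.1 N), for 0.3 s.
At the end, for the whole second after the job is handed in: pointer within 2 mm of the orange mark, cam lever flat (under 0.15 rad), wheel still, orange rack let go and at rest in the nest, within 7 mm of its middle across and 14 mm along, within 4 mm of resting on the deck, along the rails within 0.1 rad, upright within 0.06 rad (all of step 4 and velocity of joint handwheel between -0.3 and 0.3 rad/s); the robot touches nothing.
It fails at once if the handwheel is forced round (over 0.5 rad/s) while the lever clamps the spindle (under 0.4 rad) (value of joint clamp_lever below 0.4 rad and (velocity of joint handwheel above 0.5 rad/s or velocity of joint handwheel below -0.5 rad/s)).
It fails at once if the orange rack is tipped by more than 0.6 rad (angle between orange_rack_centre's own z axis and vertical above 0.6 rad).
It fails at once if the orange rack is set down hard on the decapper (over 100 N) (contact force between orange_rack and decapper above 100 N).
It fails at once if a bystander is moved by more than 30 mm (distance of any of blue_rack_centre, spray_centre, reagent_centre, tip_box_centre, swab_jar_centre, pipette_centre, pen_cup_centre from where it was at the start of the episode above 0.03 m).
It also fails if it takes over 72 s, if anything falls off the work surface, if the arm or the gripper's body presses on something with over 40 N, if the wrist force passes 120 N, or if a joint passes its speed limit or range.

## Working session

There is one attempt and no reset: what is moved stays moved. The work goes in short steps, Python scripts to look and compute and a shell command to move; the robot and the scene stay as the last step left them, time stands still between calls to the robot, and variables do not carry over. Pictures are saved under pics/ and viewed, about 8 in all and at most 12, crops included, and the job is handed in when it is done.

```bash
ls; mkdir -p pics; cat > h.py <<'E'
import numpy as np,cv2
from scipy.spatial.transform import Rotation as R
from cell import sense,get_image,grip_point_offset
def q2R(q): return R.from_quat([q[1],q[2],q[3],q[0]]).as_matrix()
def cam(n):
    d=get_image(n); d['K']=np.array([[d['fx'],0,d['cx']],[0,d['fy'],d['cy']],[0,0,1.]])
    a=np.array(d['attitude'],float); d['R']=q2R(a) if a.size==4 else a.reshape(3,3)
    d['p']=np.array(d['position'],float); return d
def rays(d,uv):
    n=cv2.undistortPoints(np.array(uv,float).reshape(-1,1,2),d['K'],np.array(d['dist_coeffs'],float)).reshape(-1,2)
    return np.c_[n,np.ones(len(n))]@d['R'].T
def onz(d,uv,z):
    r=rays(d,uv); return d['p']+r*((z-d['p'][2])/r[:,2])[:,None]
def cloud(d):
    h,w=d['z_map'].shape; v,u=np.mgrid[:h,:w]
    P=d['p']+rays(d,np.c_[u.ravel(),v.ravel()])*d['z_map'].reshape(-1,1)
    return P.reshape(h,w,3)
def proj(d,P):
    return cv2.projectPoints((np.atleast_2d(P)-d['p'])@d['R'],np.zeros(3),np.zeros(3),d['K'],np.array(d['dist_coeffs'],float))[0].reshape(-1,2)
E
python3 - <<'E'
from h import *
print(sense(),grip_point_offset)
for n in('top','side'):
    d=cam(n);cv2.imwrite(f'pics/{n}0.png',d['image']);print(n,d['p'],d['attitude'],d['K'],d['dist_coeffs'])
    np.savez(f'{n}0.npz',**{k:v for k,v in d.items()})
E
```

```text
pics
{'clock': 0.0, 'joints': array([-1.27611492e+00,  2.21257997e-01,  1.52758514e+00,  9.67902848e-06,
        1.39470992e+00, -1.26078977e-01]), 'joint_vel': array([-0.00119445, -0.00069349,  0.00027172,  0.00124709, -0.00074211,
        0.00174757]), 'effort': array([-2.36880223e-04, -4.96895492e+01, -3.89395094e+01, -1.35676396e-04,
        1.09802146e-02,  3.46864374e-05]), 'tool_pos': array([ 0.25512064, -0.56990517,  0.23019325]), 'ee_rot': array([-0.14697474, -0.69146099, -0.1483566 ,  0.691571  ]), 'force': array([0.52597319, 0.16949286, 0.58116631]), 'wrist_torque': array([-0.03782568, -0.05498109,  0.01993463]), 'gripper_width': 0.08522150656481906} 0.0187
top [ 0.26632765 -0.06810212  1.68920957] [ 0.05581373 -0.70199146  0.70802379 -0.05286895] [[398.55890603   0.         250.82545385]
 [  0.         398.55890603 191.96921038]
 [  0.           0.           1.        ]] [0.04427322 0.         0.         0.         0.        ]
side [-0.01709076  1.01247191  1.08138324] [ 0.10078101 -0.20394334  0.877287   -0.42263202] [[466.95264829   0.         248.8142478 ]
 [  0.         466.95264829 200.04279309]
 [  0.           0.           1.        ]] [-0.13597002  0.          0.          0.          0.        ]
```

View pics/top0.png

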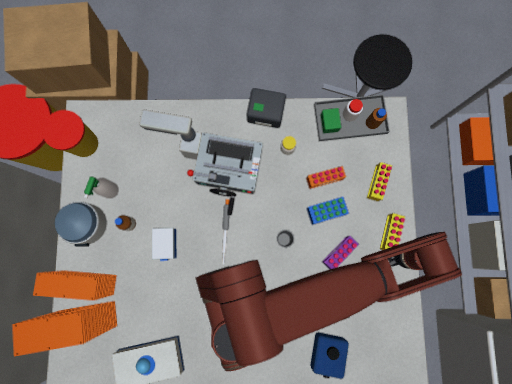

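View pics/side0.png

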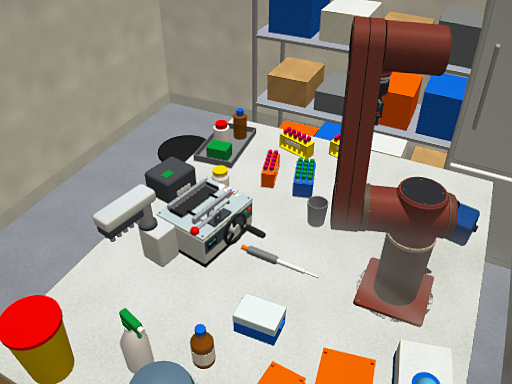

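The top view shows the decapper at (228,162) with its red lever ball at (191,173). Candidates for the orange rack are orange (326,177), yellow (381,181) and (394,232), purple (340,252), and the blue bystander (328,210). By the description I choose (326,177), and check it in a close crop.

```bash
python3 - <<'E'
from h import *
d=cam('top');im=d['image'];P=cloud(d)
a=cv2.resize(im[120:215,165:275],None,fx=5,fy=5,interpolation=cv2.INTER_CUBIC)
b=cv2.resize(im[155:235,295:355],None,fx=4,fy=4,interpolation=cv2.INTER_CUBIC)
c=np.zeros((475,790,3),np.uint8);c[:,:550]=a;c[:320,550:]=b
cv2.imwrite('pics/crop1.png',c)
hsv=cv2.cvtColor(im,cv2.COLOR_BGR2HSV)
s=np.zeros(im.shape[:2],bool)
# deck rect by height
m=((P[...,2]>.115)&(P[...,2]<.145))
m2=np.zeros_like(s);m2[120:205,180:275]=m[120:205,180:275]
X=P[m2][:,:2];
print('deck-height pts',len(X),X.min(0),X.max(0))
hull=cv2.minAreaRect(X.astype(np.float32));print(hull)
# orange rack
H,S,V=hsv[...,0].astype(int),hsv[...,1],hsv[...,2]
for n,(r0,r1,c0,c1),hm in(('ball',(160,185,180,200),((H<8)|(H>172))&(S>150)),('rack',(155,195,300,352),((H<20)|(H>150))&(S>100)),('blue',(190,230,300,355),(H>40)&(H<130)&(S>100))):
    q=np.zeros_like(s);q[r0:r1,c0:c1]=hm[r0:r1,c0:c1];q&=V>60
    v,u=np.nonzero(q);print(n,len(u),u.mean(),v.mean(),'z',np.percentile(P[q][:,2],[5,50,95]),P[q].mean(0))
    r=cv2.minAreaRect(np.c_[u,v].astype(np.float32));print(r)
    if n!='ball':
        k=q&(P[...,2]>.04);r=cv2.minAreaRect(P[k][:,:2].astype(np.float32));print(r)
E
```

```text
deck-height pts 3021 [ 0.50123747 -0.10935154] [0.77357566 0.22367446]
((0.6320992708206177, 0.07231362909078598), (0.33381813764572144, 0.23309220373630524), 77.89799499511719)
ball 26 190.0 172.5 z [0.16114888 0.16960997 0.17735724] [0.58071856 0.17305475 0.16941752]
((190.0, 172.5), (5.0, 4.0), 90.0)
rack 505 325.639603960396 176.93069306930693 z [0.0066272  0.06725259 0.09146898] [ 0.57804264 -0.37206992  0.06640367]
((325.7103271484375, 176.9241180419922), (13.370065689086914, 38.25324249267578), 74.93151092529297)
((0.5834788084030151, -0.3755153715610504), (0.049190349876880646, 0.1526503562927246), 14.104512214660645)
blue 685 327.53868613138684 210.06277372262772 z [0.05950133 0.06923666 0.09240869] [ 0.43916797 -0.3724881   0.07886192]
((327.4056396484375, 210.1697998046875), (18.131593704223633, 38.59832000732422), 74.05460357666016)
((0.3885015547275543, -0.2505567669868469), (0.08635759353637695, 0.4305890202522278), 22.466142654418945)
```

View pics/crop1.png

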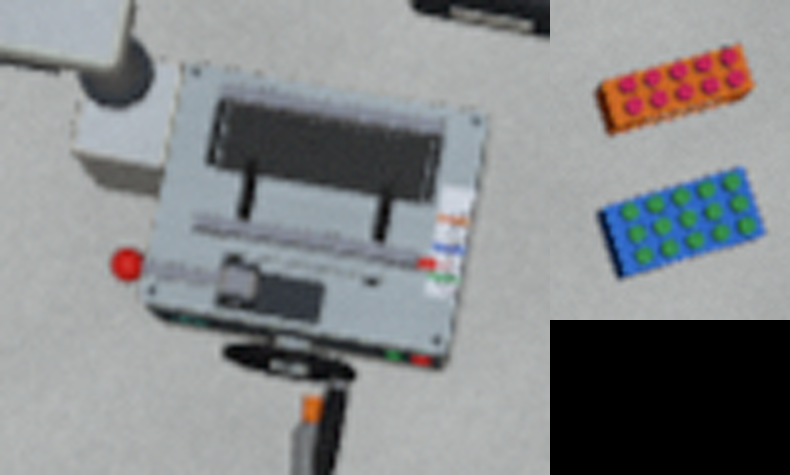

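The crop confirms orange with magenta caps, two rows. In the full picture the ball is at (190,173), the pointer at about (251,173), the orange mark at (256,164), and the crank handle runs from (234,196) to (229,214), right beside the pipette's end.

```bash
python3 - <<'E'
from h import *
d=cam('top');im=d['image'];P=cloud(d)
c=np.array([[183,63],[490,115],[443,366],[146,304]])/5+[165,120]-0.4
W=onz(d,c,.13);print(W)
x=(W[1]-W[2])+(W[0]-W[3]);y=(W[0]-W[1])+(W[3]-W[2])
print('sizes',np.linalg.norm(W[1]-W[2]),np.linalg.norm(W[0]-W[3]),np.linalg.norm(W[0]-W[1]),np.linalg.norm(W[3]-W[2]))
print('yaw',np.arctan2(x[1],x[0]),np.arctan2(-y[0],y[1]),'centre',W.mean(0))
hsv=cv2.cvtColor(im,cv2.COLOR_BGR2HSV);H,S,V=[hsv[...,i].astype(int) for i in range(3)]
def blob(m,r0,r1,c0,c1,z):
    q=np.zeros(m.shape,bool);q[r0:r1,c0:c1]=m[r0:r1,c0:c1];v,u=np.nonzero(q)
    return len(u),u.mean().round(2),v.mean().round(2),onz(d,[[u.mean(),v.mean()]],z)[0].round(4),P[q].mean(0).round(4)
print('mark',blob((H<22)&(S>70),160,168,250,262,.131))
print('ptr',blob(((H<6)|(H>174))&(S>110),169,177,245,256,.14))
print('ball',blob(((H<8)|(H>172))&(S>110),165,180,184,197,.158))
print('handle',blob(V<50,197,214,226,236,.11))
for s in ('top','side'):
    e=cam(s);Q=cloud(e);v=cv2.cvtColor(e['image'],cv2.COLOR_BGR2HSV)[...,2]
    m=(v<60)&(Q[...,2]>.03)&(Q[...,2]<.18)&(Q[...,0]>.38)&(Q[...,0]<.50)&(Q[...,1]>0)&(Q[...,1]<.16)
    X=Q[m];print(s,len(X))
    for lo in np.arange(.38,.5,.015):
        k=X[(X[:,0]>=lo)&(X[:,0]<lo+.015)]
        if len(k):print(lo.round(3),len(k),np.median(k,0).round(4),k.min(0).round(3),k.max(0).round(3))
E
```

```text
[[ 0.75482105  0.13632471  0.13      ]
 [ 0.70920354 -0.11171856  0.13      ]
 [ 0.5047428  -0.07195481  0.13      ]
 [ 0.55672408  0.16375131  0.13      ]]
sizes 0.20829150190064905 0.19998657367782688 0.25220312941220135 0.24136989109435678
yaw -0.16538406844492462 -0.1990823619791241 centre [0.63137287 0.02910066 0.13      ]
mark (4, np.float64(255.25), np.float64(163.75), array([ 0.622 , -0.0812,  0.131 ]), array([ 0.6212, -0.0812,  0.1347]))
ptr (5, np.float64(250.2), np.float64(172.4), array([ 0.5851, -0.0608,  0.14  ]), array([ 0.5861, -0.0608,  0.135 ]))
ball (32, np.float64(189.97), np.float64(172.38), array([0.5836, 0.175 , 0.158 ]), array([0.5824, 0.1741, 0.1636]))
handle (64, np.float64(230.59), np.float64(205.67), array([0.4567, 0.0186, 0.11  ]), array([0.4591, 0.0197, 0.0897]))
top 70
0.425 15 [0.4327 0.0261 0.0899] [0.425 0.018 0.085] [0.438 0.03  0.098]
0.44 19 [0.4491 0.0218 0.088 ] [0.441 0.014 0.084] [0.454 0.031 0.098]
0.455 16 [0.4638 0.02   0.0915] [0.457 0.014 0.085] [0.47  0.026 0.098]
0.47 13 [0.4778 0.0141 0.0919] [0.47  0.01  0.086] [0.482 0.022 0.099]
0.485 7 [0.4867 0.0142 0.0868] [0.486 0.01  0.086] [0.491 0.022 0.093]
side 130
0.41 8 [0.4235 0.0261 0.0841] [0.423 0.021 0.076] [0.425 0.038 0.088]
0.425 25 [0.4335 0.0297 0.0869] [0.426 0.019 0.078] [0.439 0.036 0.096]
0.44 25 [0.4477 0.027  0.0867] [0.441 0.014 0.079] [0.455 0.037 0.093]
0.455 25 [0.4629 0.0266 0.0883] [0.455 0.01  0.078] [0.469 0.034 0.092]
0.47 21 [0.4778 0.0232 0.0869] [0.47  0.009 0.079] [0.485 0.027 0.092]
0.485 26 [0.4927 0.0169 0.0899] [0.486 0.004 0.064] [0.5   0.027 0.134]
```

```bash
cat >> h.py <<'E'
YAW=-0.195; C=np.array([.631,.029,0])
def setpose(c,yaw):
    global C,YAW; C=np.array([c[0],c[1],0.]);YAW=yaw
def d2w(p): return C+R.from_euler('z',YAW).apply(p)
def w2d(p): return R.from_euler('z',-YAW).apply(np.array(p)-C)
def plan(grasp,yyaw=None,s=None):
    "grasp: world pos of grasp point; yyaw: world yaw of tool y (mod pi), tool x down"
    s=s or sense();M=q2R(s['ee_rot']);best=None
    for k in (0,np.pi):
        if yyaw is None: T=M
        else:
            y=np.array([np.cos(yyaw+k),np.sin(yyaw+k),0]);x=np.array([0,0,-1.]);T=np.c_[x,y,np.cross(x,y)]
        rv=R.from_matrix(M.T@T).as_rotvec()
        if best is None or np.linalg.norm(rv)<np.linalg.norm(best[1]): best=(T,rv)
    T,rv=best; tcp=np.array(grasp)+T[:,0]*grip_point_offset
    print('shift cm',((tcp-s['tool_pos'])@M*100).round(2),'turn',rv.round(3),'tcp',tcp.round(4))
def blobs(d,m,box):
    c0,c1,r0,r1=box;q=np.zeros(m.shape,bool);q[r0:r1,c0:c1]=m[r0:r1,c0:c1];v,u=np.nonzero(q)
    return [u.mean(),v.mean()],len(u)
def tri(da,ua,db,ub):
    a,b=rays(da,[ua])[0],rays(db,[ub])[0]
    t=np.linalg.lstsq(np.c_[a,-b],db['p']-da['p'],rcond=None)[0]
    p,q=da['p']+a*t[0],db['p']+b*t[1];return (p+q)/2,np.linalg.norm(p-q)
def red(d):
    h=cv2.cvtColor(d['image'],cv2.COLOR_BGR2HSV);H,S=h[...,0].astype(int),h[...,1];return ((H<7)|(H>173))&(S>120)
E
python3 - <<'E'
from h import *
t=cam('top');s=cam('side')
ut,n=blobs(t,red(t),(184,197,165,180));us,n2=blobs(s,red(s),(188,202,224,238))
b,e=tri(t,ut,s,us);print('ball',ut,us,n,n2,b,e,w2d(b))
uc=proj(s,d2w([.008,-.11,.13]));print('side mark px',uc)
# side crop for pointer/wheel later
cv2.imwrite('pics/side_crop.png',cv2.resize(s['image'][170:275,175:275],None,fx=6,fy=5.7,interpolation=cv2.INTER_CUBIC))
S=sense();print(q2R(S['ee_rot']).round(3))
plan([b[0],b[1],.30],YAW);plan([b[0],b[1],b[2]],YAW)
print('wheel px->',w2d(onz(t,[[222.2,191.6]],.12)[0]))
E
```

```text
ball [np.float64(189.86206896551724), np.float64(172.58620689655172)] [np.float64(194.32758620689654), np.float64(230.51724137931035)] 29 58 [0.58135909 0.17468065 0.15972955] 0.002178719773863765 [-0.07692814  0.13330092  0.15972955]
side mark px [[225.01720244 188.21665027]]
[[-0.     0.408 -0.913]
 [ 0.    -0.913 -0.408]
 [-1.    -0.    -0.   ]]
shift cm [ -5.   -54.69 -60.2 ] turn [-0.955 -0.     0.   ] tcp [0.5814 0.1747 0.2813]
shift cm [  9.03 -54.69 -60.2 ] turn [-0.955 -0.     0.   ] tcp [0.5814 0.1747 0.141 ]
wheel px-> [-0.12089929 -0.00092604  0.12      ]
```

View pics/side_crop.png

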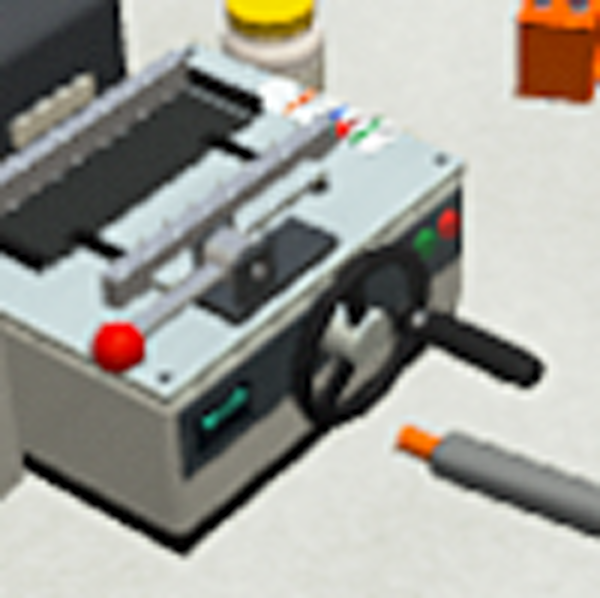

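The side view shows the ball flat at (194,230), the pointer at (232,193), the orange mark further back at (225,188), and the handle to the right of the wheel, just below the axis. I go above the ball.

```bash
python3 -m crank '[[[-7,0,0],[0,0,0]],[[-7,-5,-5],[-0.1,0,0]],[[-7,-8,-8],[-0.2,0,0]],[[-7,-11,-12],[-0.3,0,0]],[[-7,-14,-15],[-0.4,0,0]],[[-7,-17,-18],[-0.5,0,0]],[[-7,-20,-22],[-0.6,0,0]],[[-7,-23,-25],[-0.7,0,0]],[[-7,-26,-28],[-0.8,0,0]],[[-7,-29,-32],[-0.9,0,0]],[[-7,-32,-35],[-0.955,0,0]],[[-7,-35,-38],[-0.955,0,0]],[[-7,-38,-42],[-0.955,0,0]],[[-7,-41,-45],[-0.955,0,0]],[[-7,-44,-48],[-0.955,0,0]],[[-7,-47,-52],[-0.955,0,0]],[[-7,-50,-55],[-0.955,0,0]],[[-7,-52.5,-58],[-0.955,0,0]],[[-7,-54.7,-60.2],[-0.955,0,0]],[[-7,-54.7,-60.2],[-0.955,0,0]]]' 0
python3 - <<'E'
from h import *
s=sense();print(s['joints'],s['force']);plan([.5814,.1747,.1597],YAW)
E
```

```text
clock: 2.07
tool_pos: [0.5715, 0.1534, 0.3015]
ee_rot: [0.449, 0.546, 0.449, -0.546]
force: [0.2, -0.9, -0.1]
gripper_width: 0.0855
[1.28968492e-01 1.04108917e-01 1.52657748e+00 1.99166271e-04
 1.51035988e+00 3.23651341e-01] [ 0.22817969 -0.89836815 -0.09690171]
shift cm [16.05  0.55 -2.27] turn [ 0. -0. -0.] tcp [0.5814 0.1747 0.141 ]
```

```bash
python3 -m crank '[[[0,0.55,-2.3],[0,0,0]],[[3,0.55,-2.3],[0,0,0]],[[6,0.55,-2.3],[0,0,0]],[[9,0.55,-2.3],[0,0,0]],[[11,0.55,-2.3],[0,0,0]],[[13,0.55,-2.3],[0,0,0]],[[14.5,0.55,-2.3],[0,0,0]],[[15.5,0.55,-2.3],[0,0,0]],[[16,0.55,-2.3],[0,0,0]],[[16,0.55,-2.3],[0,0,0]],[[16,0.55,-2.3],[0,0,0]]]' 0
python3 -m crank '[[[0,0,0],[0,0,0]],[[0,0,0],[0,0,0]],[[0,0,0],[0,0,0]],[[0,0,0],[0,0,0]],[[0,0,0],[0,0,0]],[[0,0,0],[0,0,0]],[[0,0,0],[0,0,0]],[[0,0,0],[0,0,0]]]' 1
python3 - <<'E'
from h import *
s=sense();M=q2R(s['ee_rot']);print(M.round(3),s['wrist_torque'])
th=np.arange(.1,1.56,.1)
y=R.from_euler('z',YAW).apply([0,1,0])
for t in th: print(round(t,1),((y*(.088*(np.cos(t)-1))+np.array([0,0,.088*np.sin(t)]))@M*100).round(2))
E
```

```text
clock: 2.98
tool_pos: [0.5819, 0.175, 0.1422]
ee_rot: [0.449, 0.547, 0.449, -0.546]
force: [-0.1, 0.6, -0.8]
gripper_width: 0.0853
clock: 3.65
tool_pos: [0.5836, 0.1749, 0.1435]
ee_rot: [0.45, 0.548, 0.448, -0.545]
force: [5.6, -1.1, 2.8]
gripper_width: 0.0247
[[ 0.005  0.981 -0.194]
 [ 0.    -0.194 -0.981]
 [-1.     0.005 -0.001]] [-0.19417763 -0.88072189 -0.03885052]
0.1 [-0.88  0.    0.04]
0.2 [-1.75  0.01  0.17]
0.3 [-2.6   0.01  0.39]
0.4 [-3.43  0.02  0.69]
0.5 [-4.22  0.02  1.07]
0.6 [-4.97  0.03  1.53]
0.7 [-5.67  0.03  2.06]
0.8 [-6.32  0.03  2.66]
0.9 [-6.9   0.04  3.32]
1.0 [-7.41  0.04  4.03]
1.1 [-7.85  0.04  4.8 ]
1.2 [-8.21  0.04  5.6 ]
1.3 [-8.49  0.04  6.43]
1.4 [-8.68  0.04  7.29]
1.5 [-8.79  0.04  8.16]
```

```bash
python3 -m crank '[[[-0.9,0,0.05],[0,0,0]],[[-1.75,0,0.2],[0,0,0]],[[-2.6,0,0.4],[0,0,0]],[[-3.4,0,0.7],[0,0,0]],[[-4.2,0,1.1],[0,0,0]],[[-5,0,1.5],[0,0,0]],[[-5.7,0,2.1],[0,0,0]],[[-6.3,0,2.7],[0,0,0]],[[-6.9,0,3.3],[0,0,0]],[[-7.4,0,4.0],[0,0,0]],[[-7.85,0,4.8],[0,0,0]],[[-8.2,0,5.6],[0,0,0]],[[-8.5,0,6.4],[0,0,0]],[[-8.7,0,7.3],[0,0,0]],[[-8.8,0,8.2],[0,0,0]],[[-8.8,0,8.5],[0,0,0]],[[-8.8,0,8.5],[0,0,0]],[[-8.8,0,8.5],[0,0,0]],[[-8.8,0,8.5],[0,0,0]]]' 1
python3 - <<'E'
from h import *
s=cam('side');im=s['image']
u=proj(s,sense()['tool_pos'])[0].astype(int);print(u)
cv2.imwrite('pics/lev.png',cv2.resize(im[100:280,140:330],None,fx=3,fy=3,interpolation=cv2.INTER_CUBIC))
E
```

```text
clock: 5.23
tool_pos: [0.5666, 0.0918, 0.2312]
ee_rot: [0.45, 0.548, 0.448, -0.545]
force: [0.8, 0.4, 0.1]
gripper_width: -0.0
[211 197]
```

View pics/lev.png

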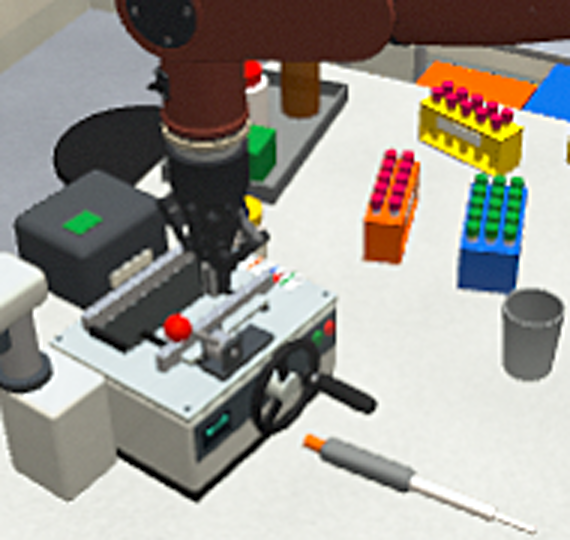

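The ball slipped from the grip. The lever is now partly up, with the ball at side pixel (199,209). I find it on its arc plane.

```bash
python3 - <<'E'
from h import *
s=cam('side');us,n=blobs(s,red(s),(190,208,200,218))
r=R.from_euler('z',-YAW).apply(rays(s,[us]))[0];p=w2d(s['p']);b=p+r*((-.0765-p[0])/r[0]);print(us,n,b,'ang',np.arctan2(b[2]-.158,b[1]-.0453),np.hypot(b[2]-.158,b[1]-.0453))
plan(d2w(b),YAW)
E
```

```text
[np.float64(198.5857142857143), np.float64(208.7)] 70 [-0.0765      0.10569245  0.22423821] ang 0.8315292628242843 0.08963676208784993
shift cm [ 2.57 -0.12 -5.65] turn [ 0.001 -0.002 -0.005] tcp [0.5764 0.1475 0.2055]
```

```bash
python3 -m crank '[[[-2,-0.1,0],[0,0,0]],[[-4,-0.1,0],[0,0,0]],[[-4,-0.1,0],[0,0,0]],[[-4,-0.1,-2],[0,0,0]],[[-4,-0.1,-4],[0,0,0]],[[-4,-0.1,-5.6],[0,0,0]],[[-4,-0.1,-5.6],[0,0,0]],[[-4,-0.1,-5.6],[0,0,0]],[[-2,-0.1,-5.6],[0,0,0]],[[0,-0.1,-5.6],[0,0,0]],[[1.5,-0.1,-5.6],[0,0,0]],[[2.5,-0.1,-5.6],[0,0,0]],[[3.3,-0.1,-5.6],[0,0,0]],[[3.3,-0.1,-5.6],[0,0,0]],[[3.3,-0.1,-5.6],[0,0,0]]]' 0
python3 -m crank '[[[0,0,0],[0,0,0]],[[0,0,0],[0,0,0]],[[0,0,0],[0,0,0]],[[0,0,0],[0,0,0]],[[0,0,0],[0,0,0]],[[0,0,0],[0,0,0]],[[0,0,0],[0,0,0]],[[0,0,0],[0,0,0]]]' 1
python3 - <<'E'
from h import *
s=sense();M=q2R(s['ee_rot'])
y=R.from_euler('z',YAW).apply([0,1,0])
for t in np.arange(.9,1.56,.1): print(round(t,1),((y*(.088*(np.cos(t)-np.cos(.83)))+np.array([0,0,.088*(np.sin(t)-np.sin(.83))]))@M*100).round(2))
E
```

```text
clock: 6.58
tool_pos: [0.5766, 0.1467, 0.1984]
ee_rot: [0.45, 0.548, 0.448, -0.545]
force: [-0.3, 0.3, 0.2]
gripper_width: 0.0854
clock: 7.25
tool_pos: [0.5785, 0.1465, 0.1995]
ee_rot: [0.451, 0.549, 0.447, -0.544]
force: [5.9, -1.4, 0.5]
gripper_width: 0.0254
0.9 [-0.4   0.    0.47]
1.0 [-0.91  0.01  1.18]
1.1 [-1.35  0.01  1.94]
1.2 [-1.71  0.02  2.75]
1.3 [-1.99  0.02  3.58]
1.4 [-2.19  0.02  4.44]
1.5 [-2.3   0.02  5.31]
```

```bash
python3 -m crank '[[[-0.4,0.2,0.5],[0,0,0]],[[-0.65,0.2,0.8],[0,0,0]],[[-0.9,0.2,1.2],[0,0,0]],[[-1.15,0.2,1.55],[0,0,0]],[[-1.35,0.2,1.95],[0,0,0]],[[-1.55,0.2,2.35],[0,0,0]],[[-1.7,0.2,2.75],[0,0,0]],[[-1.85,0.2,3.15],[0,0,0]],[[-2,0.2,3.6],[0,0,0]],[[-2.1,0.2,4.0],[0,0,0]],[[-2.2,0.2,4.45],[0,0,0]],[[-2.25,0.2,4.9],[0,0,0]],[[-2.3,0.2,5.3],[0,0,0]],[[-2.3,0.2,5.6],[0,0,0]],[[-2.3,0.2,5.6],[0,0,0]],[[-2.3,0.2,5.6],[0,0,0]]]' 1
python3 - <<'E'
from h import *
s=cam('side');t=cam('top');im=s['image']
m=red(s);us,n=blobs(s,m,(195,230,180,225));print(us,n)
r=R.from_euler('z',-YAW).apply(rays(s,[us]))[0];p=w2d(s['p']);b=p+r*((-.0765-p[0])/r[0]);print(b,'ang',np.arctan2(b[2]-.158,b[1]-.0453))
E
```

```text
clock: 8.58
tool_pos: [0.5696, 0.0909, 0.2228]
ee_rot: [0.451, 0.549, 0.447, -0.543]
force: [0.8, -0.4, 0.1]
gripper_width: 0.0004
[np.float64(201.72602739726028), np.float64(203.08219178082192)] 73
[-0.0765      0.09098132  0.23563234] ang 1.0389264396177076
```

Pinching slips, so I push the ball with shut fingers from its left side.

```bash
python3 - <<'E'
from h import *
s=sense();g=w2d(s['tool_pos']);print('tcp dec',g)
for p in([g[0],g[1],.285],[-.075,.14,.285],[-.075,.14,.218],[-.075,.076,.218]):
    q=d2w(np.array(p));plan(q+[0,0,grip_point_offset],YAW)
E
```

```text
tcp dec [-0.07245617  0.04917772  0.22250512]
shift cm [-6.25  0.06 -0.02] turn [ 0.    -0.002 -0.009] tcp [0.5694 0.0913 0.285 ]
shift cm [-6.23 -0.19 -9.1 ] turn [ 0.    -0.002 -0.009] tcp [0.5845 0.1809 0.285 ]
shift cm [ 0.47 -0.26 -9.08] turn [ 0.    -0.002 -0.009] tcp [0.5845 0.1809 0.218 ]
shift cm [ 0.45 -0.26 -2.68] turn [ 0.    -0.002 -0.009] tcp [0.5721 0.1181 0.218 ]
```

```bash
python3 -m crank '[[[-3,0,0],[0,0,0]],[[-6.2,0,0],[0,0,0]],[[-6.2,-0.1,-3],[0,0,0]],[[-6.2,-0.2,-6],[0,0,0]],[[-6.2,-0.2,-9.1],[0,0,0]],[[-6.2,-0.2,-9.1],[0,0,0]],[[-3,-0.2,-9.1],[0,0,0]],[[0.4,-0.2,-9.1],[0,0,0]],[[0.4,-0.2,-9.1],[0,0,0]],[[0.4,-0.2,-7.5],[0,0,0]],[[0.4,-0.2,-6.5],[0,0,0]],[[0.4,-0.2,-5.5],[0,0,0]],[[0.4,-0.2,-4.8],[0,0,0]],[[0.4,-0.2,-4.1],[0,0,0]],[[0.4,-0.2,-3.4],[0,0,0]],[[0.4,-0.2,-2.7],[0,0,0]],[[0.4,-0.2,-2.6],[0,0,0]],[[0.4,-0.2,-2.6],[0,0,0]],[[0.4,-0.2,-2.6],[0,0,0]]]' 1
python3 - <<'E'
from h import *
s=cam('side')
us,n=blobs(s,red(s),(195,230,180,225));print(us,n,sense()['force'],w2d(sense()['tool_pos']))
r=R.from_euler('z',-YAW).apply(rays(s,[us]))[0];p=w2d(s['p']);b=p+r*((-.0765-p[0])/r[0]);print(b,'ang',np.arctan2(b[2]-.158,b[1]-.0453))
E
```

```text
clock: 10.27
tool_pos: [0.572, 0.1165, 0.2179]
ee_rot: [0.451, 0.549, 0.447, -0.544]
force: [-0.6, -0.7, -0.8]
gripper_width: -0.0003
[np.float64(213.9090909090909), np.float64(191.9090909090909)] 11 [-0.07338929  0.3785387   0.21123476] [-0.07479965  0.0746574   0.21785213]
[-0.0765      0.03649294  0.24301217] ang 1.6740256542335716
```

```bash
python3 - <<'E'
from h import *
for p in([-.16,.075,.218],[-.188,-.042,.2]):
    q=d2w(np.array(p));plan(q+[0,0,grip_point_offset],YAW)
E
```

```text
shift cm [-0.08 -8.52 -0.03] turn [-0.    -0.001 -0.008] tcp [0.4886 0.1336 0.218 ]
shift cm [  1.68 -11.33  11.67] turn [-0.    -0.001 -0.008] tcp [0.4384 0.0242 0.2   ]
```

```bash
python3 -m crank '[[[0,-2,-0.5],[0,0,0]],[[0,-5,-0.5],[0,0,0]],[[0,-9,-0.5],[0,0,0]],[[-1,-13,0],[-0.1,0,0]],[[-2,-14,3],[-0.2,0,0]],[[-2,-14,6],[-0.33,0,0]],[[-2,-14,9],[-0.45,0,0]],[[-1,-14,11.7],[-0.57,0,0]],[[0,-14,11.7],[-0.69,0,0]],[[0,-14,11.7],[-0.81,0,0]],[[0,-14,11.7],[-0.93,0,0]],[[0,-14,11.7],[-1.05,0,0]],[[0,-13,11.7],[-1.17,0,0]],[[0,-12,11.7],[-1.29,0,0]],[[0,-11.3,11.7],[-1.41,0,0]],[[0.5,-11.3,11.7],[-1.53,0,0]],[[1,-11.3,11.7],[-1.571,0,0]],[[1,-11.3,11.7],[-1.571,0,0]],[[1,-11.3,11.7],[-1.571,0,0]]]' 0
python3 - <<'E'
from h import *
s=cam('side');t=cam('top');im=np.vstack([s['image'][130:280,150:300],t['image'][130:230,165:315]])
cv2.imwrite('pics/hov.png',cv2.resize(im,None,fx=2.4,fy=2.4,interpolation=cv2.INTER_CUBIC))
us,n=blobs(s,red(s),(190,215,185,225));ut,m=blobs(t,red(t),(185,225,160,182));print(us,n,ut,m)
r=R.from_euler('z',-YAW).apply(rays(s,[us]))[0];p=w2d(s['p']);b=p+r*((-.0765-p[0])/r[0]);print(b,'ang',np.arctan2(b[2]-.158,b[1]-.0453))
print(sense()['joints']);plan(d2w([-.188,-.042,.087]),YAW+np.pi/2)
E
```

```text
clock: 11.9
tool_pos: [0.4381, 0.024, 0.2062]
ee_rot: [0.706, 0.069, 0.701, -0.069]
force: [0.1, 0.5, 0.1]
gripper_width: 0.0852
[np.float64(210.65151515151516), np.float64(192.5)] 66 [np.float64(208.34782608695653), np.float64(175.7246376811594)] 69
[-0.0765      0.05057385  0.24944998] ang 1.5131909388983082
[-1.25949748e-01 -2.29092057e-01  2.02089029e+00  6.44427145e-04
  1.34181822e+00 -1.50068675e+00]
shift cm [ 1.386e+01  1.000e-02 -1.300e-01] turn [-0.001  0.008 -0.001] tcp [0.4384 0.0242 0.0683]
```

View pics/hov.png

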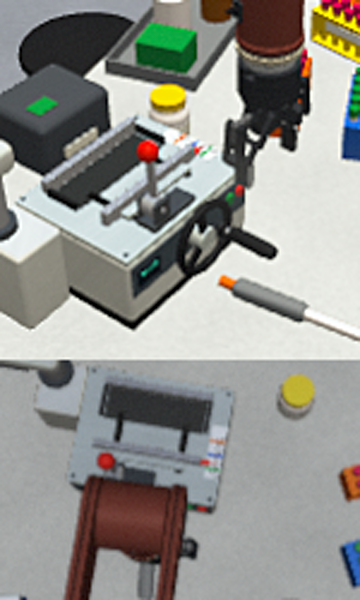

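```bash
python3 - <<'E'
from h import *
for n in('top','side'):
    z=np.load(f'{n}0.npz');d={k:z[k] for k in z.files};P=cloud(d)
    D=w2d(P.reshape(-1,3))
    m=(D[:,0]>-.30)&(D[:,0]<-.13)&(abs(D[:,1])<.08)&(D[:,2]>.008)&(D[:,2]<.05);D=D[m];print(n,len(D))
    for lo in np.arange(-.3,-.13,.02):
        k=D[(D[:,0]>=lo)&(D[:,0]<lo+.02)]
        if len(k):print(lo.round(2),len(k),k.min(0).round(3),k.max(0).round(3),np.median(k,0).round(3))
E
```

```text
top 228
-0.3 20 [-0.298 -0.044  0.008] [-0.28   0.077  0.026] [-0.289 -0.035  0.017]
-0.28 26 [-0.279 -0.068  0.008] [-0.26   0.063  0.026] [-0.268 -0.032  0.015]
-0.26 34 [-0.259 -0.056  0.009] [-0.24   0.034  0.034] [-0.249 -0.031  0.024]
-0.24 36 [-0.24  -0.079  0.008] [-0.22   0.003  0.034] [-0.229 -0.029  0.022]
-0.22 32 [-0.219 -0.056  0.008] [-0.2    0.052  0.03 ] [-0.209 -0.026  0.023]
-0.2 23 [-0.2   -0.08   0.008] [-0.181  0.031  0.029] [-0.191 -0.018  0.022]
-0.18 26 [-0.178 -0.077  0.008] [-0.161  0.065  0.033] [-0.169 -0.014  0.018]
-0.16 22 [-0.159 -0.076  0.009] [-0.14   0.006  0.027] [-0.15  -0.015  0.017]
-0.14 9 [-0.138 -0.076  0.009] [-0.131  0.036  0.023] [-0.134 -0.017  0.013]
side 354
-0.3 30 [-0.299 -0.043  0.01 ] [-0.28  -0.029  0.023] [-0.29  -0.033  0.019]
-0.28 37 [-0.28  -0.043  0.009] [-0.26  -0.019  0.026] [-0.269 -0.031  0.018]
-0.26 50 [-0.26  -0.043  0.009] [-0.241 -0.014  0.031] [-0.25  -0.026  0.022]
-0.24 51 [-0.24  -0.046  0.008] [-0.221 -0.015  0.031] [-0.232 -0.023  0.022]
-0.22 50 [-0.22  -0.04   0.009] [-0.2   -0.009  0.029] [-0.21  -0.021  0.022]
-0.2 52 [-0.2   -0.037  0.008] [-0.18  -0.007  0.029] [-0.191 -0.018  0.023]
-0.18 46 [-0.18  -0.033  0.011] [-0.161 -0.005  0.028] [-0.171 -0.015  0.022]
-0.16 28 [-0.16  -0.029  0.009] [-0.142 -0.009  0.025] [-0.15  -0.015  0.019]
-0.14 10 [-0.14  -0.021  0.009] [-0.133 -0.008  0.026] [-0.137 -0.015  0.021]
```

```bash
python3 -m crank '[[[3,0,0],[0,0,0]],[[6,0,-0.1],[0,0,0]],[[8.5,0,-0.1],[0,0,0]],[[10.5,0,-0.1],[0,0,0]],[[12,0,-0.1],[0,0.005,0]],[[13,0,-0.1],[0,0.008,0]],[[13.6,0,-0.1],[0,0.008,0]],[[13.6,0,-0.1],[0,0.008,0]],[[13.6,0,-0.1],[0,0.008,0]]]' 0
python3 -m crank '[[[0,0,0],[0,0,0]],[[0,0,0],[0,0,0]],[[0,0,0],[0,0,0]],[[0,0,0],[0,0,0]],[[0,0,0],[0,0,0]],[[0,0,0],[0,0,0]],[[0,0,0],[0,0,0]],[[0,0,0],[0,0,0]],[[0,0,0],[0,0,0]]]' 1
python3 - <<'E'
from h import *
s=sense();print(s['wrist_torque'],w2d(s['tool_pos']),(q2R(s['ee_rot']).T@R.from_euler('z',YAW).as_matrix()).round(3))
E
```

```text
clock: 12.75
tool_pos: [0.4392, 0.024, 0.0714]
ee_rot: [0.704, 0.07, 0.703, -0.069]
force: [-0.2, 0.6, 0.6]
gripper_width: 0.0853
clock: 13.5
tool_pos: [0.4394, 0.0243, 0.0717]
ee_rot: [0.704, 0.07, 0.703, -0.069]
force: [0.5, 2.5, 2.9]
gripper_width: 0.0197
[ 0.49707915 -0.06187268  0.10562973] [-0.18704415 -0.04177026  0.07165468] [[ 0.001  0.002 -1.   ]
 [ 0.001  1.     0.002]
 [ 1.    -0.001  0.001]]
```

```bash
python3 - <<'E'
import numpy as np
f0=1.79
for d in (9,18):
  print([[[round(-4.3*(np.cos(f)-np.cos(f0)),1+1),round(-4.3*(np.sin(f)-np.sin(f0)),2),0],[0,0,0]] for f in f0+np.radians(np.arange(d,d*(13 if d==9 else 21),d))])
E
```

```text
[[[np.float64(0.65), np.float64(0.2), 0], [0, 0, 0]], [[np.float64(1.25), np.float64(0.49), 0], [0, 0, 0]], [[np.float64(1.8), np.float64(0.88), 0], [0, 0, 0]], [[np.float64(2.29), np.float64(1.35), 0], [0, 0, 0]], [[np.float64(2.69), np.float64(1.89), 0], [0, 0, 0]], [[np.float64(3.01), np.float64(2.49), 0], [0, 0, 0]], [[np.float64(3.23), np.float64(3.12), 0], [0, 0, 0]], [[np.float64(3.35), np.float64(3.79), 0], [0, 0, 0]], [[np.float64(3.36), np.float64(4.46), 0], [0, 0, 0]], [[np.float64(3.26), np.float64(5.13), 0], [0, 0, 0]], [[np.float64(3.06), np.float64(5.78), 0], [0, 0, 0]], [[np.float64(2.77), np.float64(6.38), 0], [0, 0, 0]]]
[[[np.float64(1.25), np.float64(0.49), 0], [0, 0, 0]], [[np.float64(2.29), np.float64(1.35), 0], [0, 0, 0]], [[np.float64(3.01), np.float64(2.49), 0], [0, 0, 0]], [[np.float64(3.35), np.float64(3.79), 0], [0, 0, 0]], [[np.float64(3.26), np.float64(5.13), 0], [0, 0, 0]], [[np.float64(2.77), np.float64(6.38), 0], [0, 0, 0]], [[np.float64(1.91), np.float64(7.42), 0], [0, 0, 0]], [[np.float64(0.78), np.float64(8.14), 0], [0, 0, 0]], [[np.float64(-0.53), np.float64(8.48), 0], [0, 0, 0]], [[np.float64(-1.87), np.float64(8.39), 0], [0, 0, 0]], [[np.float64(-3.12), np.float64(7.9), 0], [0, 0, 0]], [[np.float64(-4.16), np.float64(7.04), 0], [0, 0, 0]], [[np.float64(-4.88), np.float64(5.91), 0], [0, 0, 0]], [[np.float64(-5.22), np.float64(4.6), 0], [0, 0, 0]], [[np.float64(-5.13), np.float64(3.26), 0], [0, 0, 0]], [[np.float64(-4.64), np.float64(2.01), 0], [0, 0, 0]], [[np.float64(-3.78), np.float64(0.97), 0], [0, 0, 0]], [[np.float64(-2.65), np.float64(0.25), 0], [0, 0, 0]], [[np.float64(-1.34), np.float64(-0.08), 0], [0, 0, 0]], [[np.float64(-0.0), np.float64(-0.0), 0], [0, 0, 0]]]
```

```bash
python3 -m crank '[[[0.65,0.2,0],[0,0,0]],[[1.25,0.5,0],[0,0,0]],[[1.8,0.9,0],[0,0,0]],[[2.3,1.35,0],[0,0,0]],[[2.7,1.9,0],[0,0,0]],[[3.0,2.5,0],[0,0,0]],[[3.2,3.1,0],[0,0,0]],[[3.35,3.8,0],[0,0,0]],[[3.35,4.45,0],[0,0,0]],[[3.25,5.15,0],[0,0,0]]]' 1
python3 - <<'E'
from h import *
s=sense();print(s['force'],w2d(s['tool_pos']),(R.from_euler('z',YAW).as_matrix().T@q2R(s['ee_rot'])).round(3))
t=cam('top');ut,n=blobs(t,red(t),(244,258,160,180));print(ut,n,w2d(onz(t,[ut],.14)[0]))
c=cam('side');print(proj(c,d2w([-.02,-.1,.14])));ut,n=blobs(c,red(c),(222,240,182,199));print(ut,n)
E
```

```text
clock: 14.33
tool_pos: [0.4493, 0.0744, 0.0425]
ee_rot: [0.703, 0.068, 0.704, -0.069]
force: [-21.6, -8.9, 43.8]
gripper_width: 0.02
[-21.57661382  -8.87863011  43.80900879] [-0.18704443  0.00930556  0.0424576 ] [[-0.001  0.     1.   ]
 [-0.001  1.    -0.   ]
 [-1.    -0.001 -0.001]]
[np.float64(250.0), np.float64(171.5)] 6 [-0.02419736 -0.09551901  0.14      ]
[[229.45455886 190.3202299 ]]
[np.float64(234.7826086956522), np.float64(186.95652173913044)] 23
```

The force at the bottom (44 N) shows that the true circle sits about 3 mm higher than assumed. I refit with wheel y about -0.001 and the current angle at 3.39 rad.

```bash
cat > circ.py <<'E'
import sys,numpy as np
from h import *
def rows(yc,off,f0,step,n):
    p=w2d(sense()['tool_pos'])
    for f in f0+np.radians(step)*np.arange(1,n+1):
        print('[[%.1f,%.1f,0],[0,0,0]]'%(-100*(.095+.043*np.cos(f)+off-p[2]),100*(yc-.043*np.sin(f)-p[1])),end=',')
    print()
E
python3 - <<'E'
from circ import *
rows(-.001,-.0105,3.39,18,20)
E
```

```text
[[-0.6,1.3,0],[0,0,0]],[[-1.4,2.3,0],[0,0,0]],[[-2.6,3.0,0],[0,0,0]],[[-3.9,3.2,0],[0,0,0]],[[-5.2,3.1,0],[0,0,0]],[[-6.5,2.6,0],[0,0,0]],[[-7.5,1.7,0],[0,0,0]],[[-8.2,0.6,0],[0,0,0]],[[-8.5,-0.8,0],[0,0,0]],[[-8.4,-2.1,0],[0,0,0]],[[-7.8,-3.3,0],[0,0,0]],[[-6.9,-4.3,0],[0,0,0]],[[-5.8,-5.0,0],[0,0,0]],[[-4.5,-5.3,0],[0,0,0]],[[-3.1,-5.2,0],[0,0,0]],[[-1.9,-4.7,0],[0,0,0]],[[-0.9,-3.8,0],[0,0,0]],[[-0.2,-2.6,0],[0,0,0]],[[0.1,-1.3,0],[0,0,0]],[[-0.0,0.0,0],[0,0,0]],
```

```bash
python3 -m crank '[[[-0.6,1.3,0],[0,0,0]],[[-1.4,2.3,0],[0,0,0]],[[-2.6,3.0,0],[0,0,0]],[[-3.9,3.2,0],[0,0,0]],[[-5.2,3.1,0],[0,0,0]],[[-6.5,2.6,0],[0,0,0]],[[-7.5,1.7,0],[0,0,0]],[[-8.2,0.6,0],[0,0,0]],[[-8.5,-0.8,0],[0,0,0]],[[-8.4,-2.1,0],[0,0,0]],[[-8.4,-2.1,0],[0,0,0]]]' 1
python3 - <<'E'
from circ import *
s=sense();p=w2d(s['tool_pos']);f=np.arctan2(-(p[1]+.001),p[2]-.0845);print(s['force'],p,f,np.hypot(p[1]+.001,p[2]-.0845))
rows(-.001,-.0105,f,18,20)
E
```

```text
clock: 15.35
tool_pos: [0.4445, 0.0518, 0.127]
ee_rot: [0.703, 0.068, 0.705, -0.07]
force: [-6.8, -4.0, 11.4]
gripper_width: 0.02
[-6.75925597 -4.03356632 11.42065103] [-0.18735862 -0.01380262  0.12696976] 0.29278899090839694 0.04435750116484547
[[0.7,-1.2,0],[0,0,0]],[[1.6,-2.1,0],[0,0,0]],[[2.8,-2.8,0],[0,0,0]],[[4.2,-3.0,0],[0,0,0]],[[5.5,-2.8,0],[0,0,0]],[[6.7,-2.3,0],[0,0,0]],[[7.7,-1.3,0],[0,0,0]],[[8.3,-0.1,0],[0,0,0]],[[8.5,1.2,0],[0,0,0]],[[8.4,2.5,0],[0,0,0]],[[7.8,3.7,0],[0,0,0]],[[6.8,4.7,0],[0,0,0]],[[5.7,5.3,0],[0,0,0]],[[4.3,5.6,0],[0,0,0]],[[3.0,5.4,0],[0,0,0]],[[1.8,4.8,0],[0,0,0]],[[0.8,3.9,0],[0,0,0]],[[0.2,2.7,0],[0,0,0]],[[-0.1,1.4,0],[0,0,0]],[[0.1,0.0,0],[0,0,0]],
```

```bash
python3 -m crank '[[[0.6,-1.2,0],[0,0,0]],[[1.5,-2.1,0],[0,0,0]],[[2.7,-2.8,0],[0,0,0]],[[4.1,-3.0,0],[0,0,0]],[[5.4,-2.8,0],[0,0,0]],[[6.6,-2.3,0],[0,0,0]],[[7.6,-1.3,0],[0,0,0]],[[8.2,-0.1,0],[0,0,0]],[[8.4,1.2,0],[0,0,0]],[[8.3,2.5,0],[0,0,0]],[[7.7,3.7,0],[0,0,0]],[[6.7,4.7,0],[0,0,0]],[[5.6,5.3,0],[0,0,0]],[[4.2,5.6,0],[0,0,0]],[[2.9,5.4,0],[0,0,0]],[[1.7,4.8,0],[0,0,0]],[[0.7,3.9,0],[0,0,0]],[[0.1,2.7,0],[0,0,0]],[[-0.2,1.4,0],[0,0,0]],[[0,0.0,0],[0,0,0]]]' 1
python3 - <<'E'
from circ import *
s=sense();p=w2d(s['tool_pos']);f=np.arctan2(-(p[1]+.001),p[2]-.0855);print(s['force'],p,f,np.hypot(p[1]+.001,p[2]-.0855))
t=cam('top');im=t['image'];cv2.imwrite('pics/sc1.png',cv2.resize(im[140:200,220:280],None,fx=9,fy=9,interpolation=cv2.INTER_CUBIC))
ut,n=blobs(t,red(t),(244,262,155,180));print(ut,n)
E
```

```text
clock: 17.02
tool_pos: [0.4444, 0.0514, 0.1276]
ee_rot: [0.703, 0.068, 0.704, -0.07]
force: [1.9, 3.3, -5.5]
gripper_width: 0.0198
[ 1.87206262  3.34852722 -5.48974334] [-0.18737437 -0.01415539  0.12763097] 0.3026570023532551 0.0441370890830872
[np.float64(251.0), np.float64(165.75)] 4
```

View pics/sc1.png

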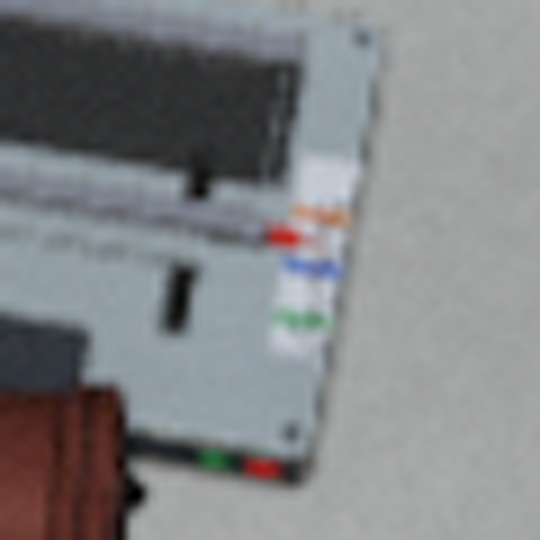

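The pointer (crop line at row ~241) stands about 11 to 13 mm in front of the orange mark (row 215), between orange and blue. I crank about 234° more.

```bash
python3 -m crank '[[[0.6,-1.2,0],[0,0,0]],[[1.5,-2.1,0],[0,0,0]],[[2.7,-2.8,0],[0,0,0]],[[4.1,-3.0,0],[0,0,0]],[[5.4,-2.8,0],[0,0,0]],[[6.7,-2.3,0],[0,0,0]],[[7.7,-1.3,0],[0,0,0]],[[8.3,-0.1,0],[0,0,0]],[[8.5,1.2,0],[0,0,0]],[[8.4,2.5,0],[0,0,0]],[[7.8,3.7,0],[0,0,0]],[[6.8,4.7,0],[0,0,0]],[[5.7,5.3,0],[0,0,0]],[[5.7,5.3,0],[0,0,0]],[[5.7,5.3,0],[0,0,0]]]' 1
cat > ptr.py <<'E'
from h import *
# mean of several frames, soft colour centroids of the pointer (red) and mark (orange)
out={}
for n in('top','side'):
    d=cam(n);im=d['image'].astype(float)
    im=(im+sum(cam(n)['image'].astype(float) for _ in range(2)))/3;d['im']=im
    u0=proj(d,d2w([.004,-.105,.135]))[0].astype(int);w=im[u0[1]-9:u0[1]+10,u0[0]-9:u0[0]+10]
    hs=cv2.cvtColor(np.clip(w,0,255).astype(np.uint8),cv2.COLOR_BGR2HSV);H=hs[...,0].astype(int);S=hs[...,1].astype(float)
    for k,m in(('red',(H<6)|(H>172)),('org',(H>=7)&(H<22))):
        wt=np.where(m&(S>45),S,0);v,u=np.mgrid[-9:10,-9:10]
        if wt.sum()==0: print(n,k,'none');continue
        out[n,k]=np.array([(u*wt).sum()/wt.sum()+u0[0],(v*wt).sum()/wt.sum()+u0[1]]);print(n,k,out[n,k].round(2),int((wt>0).sum()))
    out[n]=d
    for k,z in(('red',.131),('red',.14),('org',.131)):
        if (n,k) in out: print(' ',k,z,w2d(onz(d,[out[n,k]],z)[0]).round(4))
c=[cv2.resize(np.clip(out[n]['im'],0,255).astype(np.uint8)[v-22:v+23,u-22:u+23],None,fx=8,fy=8,interpolation=cv2.INTER_CUBIC) for n in('top','side') for u,v in [proj(out[n],d2w([.004,-.105,.135]))[0].astype(int)]]
import sys;cv2.imwrite('pics/%s.png'%sys.argv[1],np.hstack(c))
E
python3 ptr.py p2; python3 -c "
from circ import *
s=sense();p=w2d(s['tool_pos']);print(s['force'],p,np.arctan2(-(p[1]+.001),p[2]-.0855))"
```

```text
clock: 18.32
tool_pos: [0.454, 0.1028, 0.0701]
ee_rot: [0.703, 0.068, 0.705, -0.07]
force: [-0.4, 9.1, -2.5]
gripper_width: 0.0198
top red [252.02 163.57] 11
top org [256.73 163.72] 5
  red 0.131 [ 0.0109 -0.097   0.131 ]
  red 0.14 [ 0.0089 -0.0974  0.14  ]
  org 0.131 [ 0.0138 -0.1157  0.131 ]
side red [225.32 187.76] 48
side org [226.71 183.98] 11
  red 0.131 [ 0.008  -0.1116  0.131 ]
  red 0.14 [ 1.000e-04 -1.026e-01  1.400e-01]
  org 0.131 [ 0.0179 -0.131   0.131 ]
[ 0.30641908  8.57957915 -2.56428258] [-0.18791038  0.03796834  0.06965302] -1.957033401100114
```

View pics/p2.png

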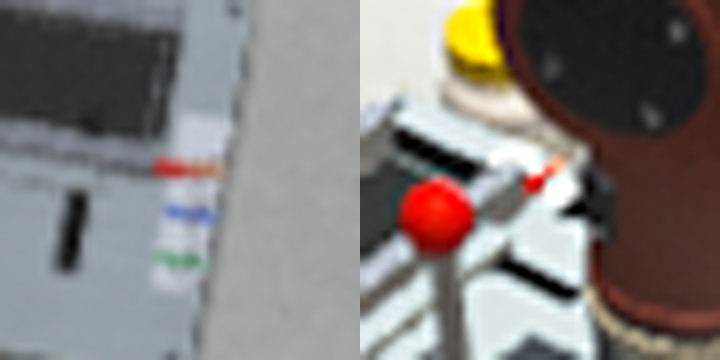

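```bash
sed -i "s/wt=np.where(m&(S>45),S,0);v,u=np.mgrid\[-9:10,-9:10\]/v,u=np.mgrid[-9:10,-9:10];wt=np.where(m\&(S>45)\&(u>-5)\&(abs(v)<6),S,0)/" ptr.py
cat >> ptr.py <<'E'
p,e=tri(out['top'],out['top','red'],out['side'],out['side','red']);print('red tri',w2d(p).round(4),e)
D=w2d(cloud(out['top']).reshape(-1,3));m=(D[:,0]>-.09)&(D[:,0]<.09)&(D[:,1]>-.123)&(D[:,1]<-.096);print('deck z',np.median(D[m,2]))
E
python3 ptr.py p3; python3 - <<'E'
from h import *
z=np.load('side0.npz');d={k:z[k] for k in z.files};im=d['image'];hs=cv2.cvtColor(im,cv2.COLOR_BGR2HSV);H,S=hs[...,0].astype(int),hs[...,1].astype(float)
zt=np.load('top0.npz');t={k:zt[k] for k in zt.files};ht=cv2.cvtColor(t['image'],cv2.COLOR_BGR2HSV)
def cen(hs,box,lo,hi,smin):
    c0,c1,r0,r1=box;h=hs[r0:r1,c0:c1];Hh=h[...,0].astype(int);m=((Hh>=lo)&(Hh<=hi) if lo<=hi else (Hh>=lo)|(Hh<=hi))&(h[...,1]>smin)
    w=np.where(m,h[...,1].astype(float),0);v,u=np.mgrid[r0:r1,c0:c1];return [(u*w).sum()/w.sum(),(v*w).sum()/w.sum()],m.sum()
a,n=cen(ht,(248,264,158,169),6,22,30);b,m=cen(hs,(219,230,183,191),5,22,40)
print('mark0',a,n,b,m,w2d(onz(t,[a],.131)[0]),w2d(onz(d,[b],.131)[0]));p,e=tri(t,a,d,b);print(w2d(p),e)
a,n=cen(ht,(245,256,168,177),173,6,60);b,m=cen(hs,(226,237,188,197),172,6,60)
print('ptr0',a,n,b,m);p,e=tri(t,a,d,b);print(w2d(p),e)
E
```

```text
top red [251.88 163.6 ] 10
top org [256.14 163.71] 7
  red 0.131 [ 0.0107 -0.0965  0.131 ]
  red 0.14 [ 0.0087 -0.0969  0.14  ]
  org 0.131 [ 0.0134 -0.1133  0.131 ]
side red [227.19 187.15] 23
side org [227.08 185.13] 8
  red 0.131 [ 0.0051 -0.1181  0.131 ]
  red 0.14 [-0.0028 -0.109   0.14  ]
  org 0.131 [ 0.0127 -0.1267  0.131 ]
red tri [ 0.0006 -0.1013  0.1453] 0.01576026791575908
deck z 0.1298351351939604
mark0 [np.float64(255.46473029045643), np.float64(163.48824343015215)] 10 [np.float64(225.2267818574514), np.float64(186.60691144708423)] 15 [ 0.01377565 -0.11051177  0.131     ] [ 0.01236373 -0.116412    0.131     ]
[ 0.01102527 -0.11177569  0.13494614] 0.004247349953620046
ptr0 [np.float64(249.77162899454405), np.float64(172.22837100545595)] 11 [np.float64(231.68042813455656), np.float64(192.12767584097858)] 9
[-0.02931823 -0.09644799  0.13955696] 0.004922349685512544
```

```bash
python3 - <<'E'
from circ import *
rows(-.001,-.0097,4.326,12,7)
E
```

```text
[[-0.8,0.3,0],[0,0,0]],[[-1.7,0.4,0],[0,0,0]],[[-2.6,0.3,0],[0,0,0]],[[-3.4,-0.0,0],[0,0,0]],[[-4.2,-0.5,0],[0,0,0]],[[-4.9,-1.1,0],[0,0,0]],[[-5.4,-1.9,0],[0,0,0]],
```

```bash
python3 -m crank '[[[-0.8,0.3,0],[0,0,0]],[[-1.7,0.4,0],[0,0,0]],[[-2.6,0.3,0],[0,0,0]],[[-3.4,0,0],[0,0,0]],[[-4.2,-0.5,0],[0,0,0]],[[-4.9,-1.1,0],[0,0,0]],[[-4.9,-1.1,0],[0,0,0]],[[-4.9,-1.1,0],[0,0,0]]]' 1
python3 ptr.py p4; python3 -c "
from circ import *
s=sense();p=w2d(s['tool_pos']);print(s['force'],p,np.arctan2(-(p[1]+.001),p[2]-.0855)%6.2832)"
```

```text
clock: 19.58
tool_pos: [0.4519, 0.0912, 0.1194]
ee_rot: [0.703, 0.069, 0.704, -0.07]
force: [-1.6, -0.3, 0.1]
gripper_width: 0.0201
top red [252.19 162.95] 15
top org [256.89 163.82] 4
  red 0.131 [ 0.0135 -0.0972  0.131 ]
  red 0.14 [ 0.0115 -0.0976  0.14  ]
  org 0.131 [ 0.0135 -0.1164  0.131 ]
side red [224.92 187.03] 12
side org [229.72 185.96] 13
  red 0.131 [ 0.0117 -0.1139  0.131 ]
  red 0.14 [ 0.0037 -0.1049  0.14  ]
  org 0.131 [ 0.0025 -0.1285  0.131 ]
red tri [ 0.0064 -0.1004  0.1429] 0.010207445163747306
deck z 0.12994151744536553
[-1.22279535 -0.81044148  2.20979158] [-0.1877783   0.02717597  0.1186624 ] 5.578917241633475
```

View pics/p4.png

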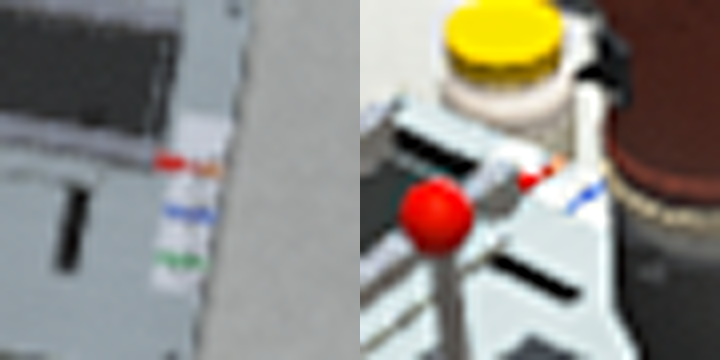

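```bash
python3 - <<'E'
from h import *
def load(n):
    z=np.load(f'{n}0.npz');return {k:z[k] for k in z.files}
def show(d,box):
    c0,c1,r0,r1=box;w=d['image'][r0:r1,c0:c1].astype(int);print('cols',c0,c1)
    for i,r in enumerate(w): print(r0+i,' '.join('%4d/%3d'%(p[2]-p[1],p[1]-p[0]) for p in r))
s0,t0=load('side'),load('top');s=cam('side');t=cam('top')
print('R-G / G-B; side now');show(s,(219,234,181,192))
print('side start');show(s0,(219,237,182,197))
print('top now');show(t,(248,262,158,168))
for n,d in(('top',t),('side',s)):
    for z in(.131,.136,.141): print(n,z,proj(d,np.array([d2w([x,y,z]) for x in(.008,.013) for y in(-.09,-.12)])).round(1).tolist())
E
```

```text
R-G / G-B; side now
cols 219 234
181   13/ 14   10/ 12   10/ 12   10/ 11    6/ 13    9/ 11    9/ 10    9/ 10    5/ 14    6/ 19   -2/ 12   -5/  5    3/ 12   21/  6   32/  7
182   -6/  2    8/ 11   10/ 12    9/ 11    8/  9    7/ 10    7/ 12    5/ 18    5/ 20    8/ 22   -2/ 10   -3/  5    2/  9   28/  4   35/  6
183  -15/ -2   -8/  5   -2/  7    2/ 12    6/ 15    8/ 18    5/ 18    4/ 20    5/ 20    7/ 21   -3/ 12   -4/  5   -4/ 10   25/  8   46/  9
184   -5/  0    0/  0    0/  0   -4/  1   -5/  2   -1/ 12    2/ 17    4/ 20    4/ 20    6/ 20   -1/ 12   -3/  5   -4/ 10   17/  7   57/ 10
185   -5/  0   -3/  0   -2/  3   -1/  0    0/  0  -11/  1  -12/  4   40/ 30   35/ 33   11/ 21   -4/ 14   -3/  4   -4/ 12    5/ 13   41/ 13
186  -14/-11  -12/ -8   -5/ 10   -2/  4    0/  0    5/  0   46/  0   72/ 51   45/ 29   -2/  9   -4/  6   -2/  6   -3/ 11   12/ 25   17/ 20
187   -9/ -9  -12/-13    0/  0   80/  6   23/  1   76/  5  146/ 28   59/ 32    3/  8   -8/ -1   -3/  2   -2/  3   -1/  6    9/ 27   15/ 24
188   -8/ -1   -9/  3   52/  5  218/  9  239/  0  106/  8   17/  5  -14/ -2   -9/ -2   -5/  1 
[... 4050 characters left out ...]
  -11/ -7  -11/ -8  -13/ -6   -7/ -9   -5/-10   -5/-10   -6/ -8   -4/-10   -5/-11   -3/ -6   -1/  1   -2/  2   -2/  1
167  -12/ -8  -12/ -6  -12/ -6  -10/ -9   -7/-10   -5/-11   -6/-11   -5/ -8   -6/ -9   -6/ -8   -2/ -3   -4/  2   -3/  1   -3/  0
top 0.131 [[250.2, 164.0], [257.5, 165.3], [250.4, 162.7], [257.8, 164.1]]
top 0.136 [[250.1, 163.7], [257.5, 165.0], [250.4, 162.5], [257.8, 163.8]]
top 0.141 [[250.1, 163.4], [257.6, 164.8], [250.4, 162.2], [257.8, 163.5]]
side 0.131 [[221.2, 190.8], [226.9, 186.6], [220.1, 190.3], [225.8, 186.0]]
side 0.136 [[221.1, 189.7], [226.8, 185.4], [220.0, 189.1], [225.7, 184.9]]
side 0.141 [[221.1, 188.5], [226.8, 184.2], [219.9, 187.9], [225.7, 183.7]]
```

The rows show the pointer's thin tip coinciding with the mark in both views: top red line at 163.7 against mark 163.65 at column 256, and side 187.5 against 187.6 at column 224. I let go and rise.

```bash
python3 -m crank '[[[0,0,0],[0,0,0]],[[0,0,0],[0,0,0]],[[0,0,0],[0,0,0]],[[0,0,0],[0,0,0]],[[-2,0,0],[0,0,0]],[[-5,0,-0.5],[0,0,0]],[[-9,0,-1],[0,0,0]],[[-13,0,-2],[0,0,0]],[[-17,0,-2],[0,0,0]],[[-18,0,-2],[0,0,0]],[[-18,0,-2],[0,0,0]]]' 0
python3 - <<'E'
from h import *
def show(d,box):
    c0,c1,r0,r1=box;w=d['image'][r0:r1,c0:c1].astype(int);print('cols',c0,c1)
    for i,r in enumerate(w): print(r0+i,' '.join('%4d/%3d'%(p[2]-p[1],p[1]-p[0]) for p in r))
s=cam('side');t=cam('top')
show(s,(220,230,184,191));show(t,(248,262,161,167))
us,n=blobs(s,red(s),(200,219,183,205));ut,m=blobs(t,red(t),(200,218,165,185));b,e=tri(t,ut,s,us);print('ball',us,n,ut,m,w2d(b),e)
S=sense();print(w2d(S['tool_pos']))
for p in([-.075,.0,.29],[-.075,.015,.235]):
    plan(d2w(np.array(p))+[0,0,grip_point_offset],YAW+np.pi/2)
E
```

```text
clock: 20.9
tool_pos: [0.4351, 0.0964, 0.3034]
ee_rot: [0.706, 0.069, 0.701, -0.069]
force: [-0.7, 0.6, -0.5]
gripper_width: 0.0854
cols 220 230
184   -2/  0   -1/  0   -4/  1   -4/  2   -1/ 11    4/ 17    2/ 19    3/ 18    5/ 19   -2/ 11
185   -4/  0   -2/  2   -1/  0    0/  0  -10/  0  -11/  4   37/ 31   34/ 31    9/ 23   -3/ 13
186  -10/-12   -6/ 12    0/  3    0/  0    7/ -1   45/  1   74/ 51   47/ 26   -4/ 11   -3/  6
187  -11/-14   -1/  1   82/  4   25/  1   79/  5  144/ 28   57/ 33    6/  6   -8/  0   -3/  1
188   -9/  1   50/  6  220/  8  236/  0  105/  8   17/  5  -15/ -1   -8/ -2   -5/  1   -2/  4
189   -4/  6   21/  4  134/  3   63/  1   -8/  0   -2/  0   -1/  0   -4/  2    0/  3   -3/  3
190   -1/  4   -5/  6    7/  0    6/  1   -7/  1   -3/  0   -1/  1   -1/  5   -7/ -3  -23/-58
cols 248 262
161   -4/-13   -3/-11   13/ -6   16/ -3   -4/ -8   -7/ -9   -5/-12   -4/-11   -4/-11   -6/-10   -6/-11   -4/ -4    0/  1   -4/  2
162   -4/-10   -6/-16   39/ -5   78/ -3   61/ -5   44/ -5    9/-10   -7/ -9   -4/-11   -4/-10   -5/ -9   -4/ -3    0/  0   -4/  1
163   -4/ -4   -5/ -8   
[... 201 characters left out ...]
 28/ 16    7/  6   -2/  0   -2/ -1
165  -11/ -7  -11/ -7  -11/ -7  -10/ -7   -2/ -7   -4/-10   -7/ -9   -1/ -7    3/ -4    9/ -2   10/  4    1/  3   -3/  1   -2/ -1
166  -12/ -7  -10/ -9  -13/ -6  -10/ -8   -7/-10   -6/ -9   -6/-10   -4/-10   -4/-11   -6/ -9   -3/ -3   -4/  1   -4/  1   -2/  2
ball [np.float64(210.9142857142857), np.float64(192.52857142857144)] 70 [np.float64(206.66883116883116), np.float64(177.67532467532467)] 154 [-0.09298865  0.05525015  0.25769556] 0.016588047839676635
[-0.2073986   0.02757735  0.29829788]
shift cm [ 0.81 -2.75 13.24] turn [-0.001 -0.002  0.002] tcp [0.5574 0.0435 0.29  ]
shift cm [ 6.31 -1.24 13.25] turn [-0.001 -0.002  0.002] tcp [0.5603 0.0582 0.235 ]
```

```bash
python3 -m crank '[[[0.5,-1.5,3],[0,0,0]],[[0.8,-2.7,6],[0,0,0]],[[0.8,-2.7,9.5],[0,0,0]],[[0.8,-2.7,13.2],[0,0,0]],[[0.8,-2.7,13.2],[0,0,0]],[[4,-2.2,13.2],[0,0,0]],[[6.3,-1.7,13.2],[0,0,0]],[[6.3,-1.7,13.2],[0,0,0]],[[6.3,-0.5,13.2],[0,0,0]],[[6.3,0.6,13.2],[0,0,0]],[[6.3,1.4,13.2],[0,0,0]],[[6.5,2.1,13.2],[0,0,0]],[[6.9,3.0,13.2],[0,0,0]],[[7.4,4.0,13.2],[0,0,0]],[[8,4.8,13.2],[0,0,0]],[[8.8,5.6,13.2],[0,0,0]],[[8.8,5.6,13.2],[0,0,0]]]' 1
python3 - <<'E'
from h import *
s=cam('side')
us,n=blobs(s,red(s),(185,219,190,232));print(us,n,sense()['force'],w2d(sense()['tool_pos']))
r=R.from_euler('z',-YAW).apply(rays(s,[us]))[0];p=w2d(s['p']);b=p+r*((-.0765-p[0])/r[0]);print(b,'ang',np.arctan2(b[2]-.158,b[1]-.0453))
E
```

```text
clock: 22.42
tool_pos: [0.572, 0.1272, 0.2074]
ee_rot: [0.702, 0.068, 0.706, -0.069]
force: [-0.0, -0.0, -1.0]
gripper_width: -0.0
[np.float64(197.35211267605635), np.float64(212.4788732394366)] 71 [ 0.1699631   0.59641878 -0.12218822] [-0.07679957  0.08419818  0.20788613]
[-0.0765      0.11206636  0.2142485 ] ang 0.7001048143104334
```

```bash
python3 -m crank '[[[-2.5,-0.4,0],[0,0,0]],[[-4.5,-0.4,0],[0,0,0]],[[-4.5,2,0],[0,0,0]],[[-4.5,4.3,0],[0,0,0]],[[-4.5,4.3,0],[0,0,0]],[[-2.5,4.3,0],[0,0,0]],[[-1.5,4.3,0],[0,0,0]],[[-0.7,4.3,0],[0,0,0]],[[0.1,4.3,0],[0,0,0]],[[0.9,4.4,0],[0,0,0]],[[1.7,4.5,0],[0,0,0]],[[2.4,4.5,0],[0,0,0]],[[3,4.5,0],[0,0,0]],[[3.4,4.5,0],[0,0,0]],[[3.7,4.5,0],[0,0,0]],[[3.8,4.5,0],[0,0,0]],[[3.8,4.5,0],[0,0,0]]]' 1
python3 - <<'E'
from h import *
s=sense();print(s['force'],w2d(s['tool_pos']))
s=cam('side')
us,n=blobs(s,red(s),(180,205,215,242));print(us,n)
r=R.from_euler('z',-YAW).apply(rays(s,[us]))[0];p=w2d(s['p']);b=p+r*((-.0765-p[0])/r[0]);print(b,'ang',np.arctan2(b[2]-.158,b[1]-.0453))
E
```

```text
clock: 23.88
tool_pos: [0.5847, 0.1884, 0.1767]
ee_rot: [0.707, 0.078, 0.701, -0.056]
force: [5.9, 58.0, 14.2]
gripper_width: -0.0003
[ 5.85289403 57.95140856 14.19242306] [-0.07628767  0.14737258  0.17671887]
[np.float64(195.84375), np.float64(227.4375)] 32
[-0.0765      0.12408804  0.16475706] ang 0.08555315983469776
```

```bash
python3 -m crank '[[[0,0.3,0],[0,0,0]],[[-1.5,0.3,0],[0,0,0]],[[-4,0.3,-1],[0,0,0]],[[-8,0.3,-4],[0,0,0]],[[-11,0.3,-8],[0,0,0]],[[-12,0.3,-11],[0,0,0]],[[-12,0.3,-11],[0,0,0]]]' 1
python3 - <<'E'
from h import *
print(sense()['force'])
s=cam('side');t=cam('top')
us,n=blobs(s,red(s),(180,205,215,242));ut,m=blobs(t,red(t),(184,198,165,180));print(us,n,ut,m,'start 194.33,230.52,58 / 189.86 172.59')
r=R.from_euler('z',-YAW).apply(rays(s,[us]))[0];p=w2d(s['p']);b=p+r*((-.0765-p[0])/r[0]);print(b,'ang',np.arctan2(b[2]-.158,b[1]-.0453))
c=[cv2.resize(d['image'][v-35:v+35,u-35:u+35],None,fx=5,fy=5,interpolation=cv2.INTER_CUBIC) for d in(t,s) for u,v in [proj(d,d2w([0,0,.13]))[0].astype(int)]]
cv2.imwrite('pics/dn.png',np.hstack(c))
for d,box in((s,(220,230,184,191)),(t,(248,262,161,167))):
    c0,c1,r0,r1=box;w=d['image'][r0:r1,c0:c1].astype(int);print('cols',c0,c1)
    for i,r in enumerate(w): print(r0+i,' '.join('%4d/%3d'%(p[2]-p[1],p[1]-p[0]) for p in r))
E
```

```text
clock: 24.52
tool_pos: [0.4733, 0.2093, 0.3003]
ee_rot: [0.708, 0.078, 0.7, -0.055]
force: [2.2, -0.1, 0.7]
gripper_width: 0.0002
[ 2.22182227 -0.10011338  0.66580568]
[np.float64(194.26666666666668), np.float64(226.91666666666666)] 60 [np.float64(189.67741935483872), np.float64(171.90322580645162)] 31 start 194.33,230.52,58 / 189.86 172.59
[-0.0765      0.13020432  0.17115834] ang 0.15375531013971713
cols 220 230
184    1/ -2   -2/  0    1/ -1   -1/ -1   -1/ -1   -3/  2   -3/  2   -2/ -2    2/  3    0/  1
185   -1/  0   -2/  2    0/  1   -2/ -1   -2/  3   -3/  3   -2/ -2    0/ -1    4/ 12    2/  4
186    0/  0   -1/ -1   -1/ -1   -1/  0   -1/  1    0/ -1    1/ -1   -2/  1    1/  8   -2/  6
187    2/ -1   -2/ -1    0/  0   -1/  0   -1/ -1    1/ -1    0/ -1    0/ -2   -1/ -3   -3/ -1
188   -1/ -2   -2/ -1    1/ -2    0/  0   -1/ -2   -1/  1    0/ -1   -3/  0    1/ -1    0/ -1
189   -2/ -1    1/ -1   -2/ -2   -1/  0   -4/  2    0/ -2   -1/ -1   -2/  2   -1/ -1   -1/  2
190    0/  0   -2/  0   -2/ -2    0/  0    2/  0   -1/  0   -2/  2    2/ -2    1/ -3   -1/  0
cols 248 262
161   -5/-13   -5/-13   12/ -5   16/ -4   -4/ -8   -6/-10   -4/-11   -7/-10   -5/-11   -6/-10   -6/-11   -4/ -3   -2/  0   -3/  1
162   -4/-11   -5/-14   41/ -4   78/  0   63/ -5   45/ -7    8/ -7   -6/ -9   -4/-11   -6/ -8   -5/ -9   -2/ -4   -1/  0   -3/  0
163   -2/ -5   -3/-13   75/ -5  131/  4  150/  5  130/  2   63/ -4   41/ -3   32/  4   29/ 11   15/  6    5/  2    0/  0   -3/  1
164  -10/ -5   -7/ -5   27/ -6   37/ -5   52/ -4   38/ -7   35/ -6   43/ -1   47/ 19   44/ 29   28/ 16    8/  6   -1/  0   -4/  3
165  -11/ -8  -10/ -6  -12/ -6  -10/ -8   -2/ -9   -3/-11   -5/-10   -1/ -8    4/ -4    8/ -1   11/  4    2/  2   -1/  1   -2/  1
166  -10/ -8  -11/ -9  -12/ -7  -10/ -8   -6/-10   -7/ -9   -6/ -9   -4/ -9   -5/-10   -4/-11   -4/ -5   -4/  2   -3/  1   -2/  1
```

View pics/dn.png

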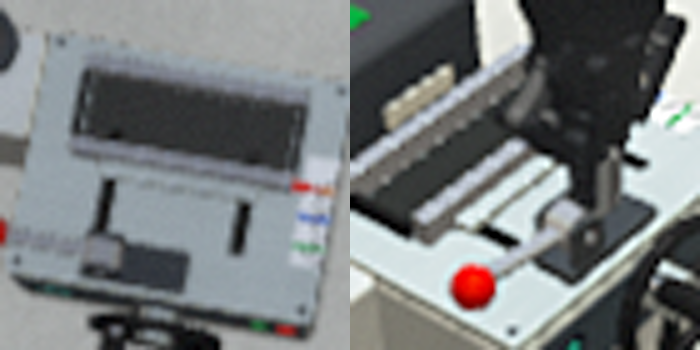

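```bash
python3 - <<'E'
from h import *
for p in([-.076,.124,.21],[-.076,.124,.170]): plan(d2w(np.array(p))+[0,0,grip_point_offset],YAW+np.pi/2)
E
```

```text
shift cm [ 8.74 -2.55 11.07] turn [ 0.006  0.007 -0.033] tcp [0.5805 0.1654 0.21  ]
shift cm [12.74 -2.68 11.04] turn [ 0.006  0.007 -0.033] tcp [0.5805 0.1654 0.17  ]
```

```bash
python3 -m crank '[[[1,-1.2,4],[0,0,-0.03]],[[3,-2.4,7.5],[0.006,0.007,-0.033]],[[5,-2.4,11],[0.006,0.007,-0.033]],[[7,-2.5,11],[0.006,0.007,-0.033]],[[8.7,-2.5,11],[0.006,0.007,-0.033]],[[9.9,-2.6,11],[0.006,0.007,-0.033]],[[10.6,-2.6,11],[0.006,0.007,-0.033]],[[11.1,-2.6,11],[0.006,0.007,-0.033]],[[11.5,-2.6,11],[0.006,0.007,-0.033]],[[11.9,-2.6,11],[0.006,0.007,-0.033]],[[12.2,-2.6,11],[0.006,0.007,-0.033]],[[12.4,-2.6,11],[0.006,0.007,-0.033]]]' 1
python3 - <<'E'
from h import *
s=sense();print(s['force'],w2d(s['tool_pos']))
s=cam('side');us,n=blobs(s,red(s),(180,205,215,242));print(us,n)
E
```

```text
clock: 25.62
tool_pos: [0.5808, 0.1669, 0.1747]
ee_rot: [0.705, 0.069, 0.703, -0.068]
force: [-1.6, 1.6, 3.6]
gripper_width: -0.0002
[-1.57132724  1.58289979  3.55214594] [-0.07598947  0.12554978  0.17465848]
[np.float64(194.16071428571428), np.float64(229.69642857142858)] 56
```

Nearly flat (row 229.7, start 230.5). A little more.

```bash
python3 -m crank '[[[0.2,0,0],[0,0,0]],[[0.4,0,0],[0,0,0]],[[0.5,0,0],[0,0,0]],[[0.5,0,0],[0,0,0]]]' 1
python3 - <<'E'
from h import *
s=sense();print(s['force'],w2d(s['tool_pos']))
s=cam('side');us,n=blobs(s,red(s),(180,205,215,242));print(us,n)
E
```

```text
clock: 26.0
tool_pos: [0.5813, 0.1673, 0.1713]
ee_rot: [0.705, 0.069, 0.702, -0.068]
force: [-4.5, 1.5, 11.7]
gripper_width: -0.0001
[-4.53246658  1.49070378 11.72077052] [-0.07555001  0.12604107  0.17129025]
[np.float64(194.19298245614036), np.float64(230.40350877192984)] 57
```

```bash
python3 -m crank '[[[-3,0,0],[0,0,0]],[[-7,0,-2],[0,0,0]],[[-11,-2,-6],[0,0,0]],[[-13,-5,-9],[0,0,0]],[[-13,-9,-11],[0,0,0]],[[-13,-13,-13],[0,0,0]],[[-13,-17,-13],[0,0,0]],[[-13,-21,-13],[0,0,0]],[[-13,-25,-13],[0,0,0]],[[-13,-29,-13],[0,0,0]]]' 0
python3 - <<'E'
from h import *
for k in range(1):
  for n in('top','side'):
    d=cam(n);D=w2d(cloud(d).reshape(-1,3))
    q=(abs(D[:,1])<.11)&(D[:,0]>-.04)&(D[:,0]<.11)&(D[:,2]>.143)&(D[:,2]<.162)
    for nm,m in(('mov',q&(D[:,0]<.042)),('rear',q&(D[:,0]>=.042))):
        X=D[m];mm=abs(X[:,1])<.08
        if mm.sum()<5: print(n,nm,mm.sum());continue
        a,b=np.polyfit(X[mm,1],X[mm,0],1);print(n,nm,mm.sum(),'slope',a.round(4),'x0',b.round(4),'med',np.percentile(X[mm,0]-a*X[mm,1],[5,50,95]).round(4),'y',np.percentile(X[:,1],[2,98]).round(4),'z',np.median(X[:,2]).round(4))
    if n=='top':
        q=(abs(D[:,1])<.16)&(D[:,0]>-.13)&(D[:,0]<.13)&(D[:,2]>.122)&(D[:,2]<.138);X=D[q]
        for y0 in np.arange(-.1,.12,.04):
            k=X[abs(X[:,1]-y0)<.02];print('y',y0.round(2),'x',k[:,0].min().round(4),k[:,0].max().round(4))
        for x0 in (-.08,-.04,0): 
            k=X[abs(X[:,0]-x0)<.02];print('x',x0,'y',k[:,1].min().round(4),k[:,1].max().round(4))
for n in('top','side'):
    z=np.load(f'{n}0.npz');d={k:z[k] for k in z.files};hs=cv2.cvtColor(d['image'],cv2.COLOR_BGR2HSV);H,S=hs[...,0].astype(int),hs[...,1]
    u0=proj(d,[.58,-.374,.088])[0].astype(int);print(n,u0)
    m=np.zeros(H.shape,bool);sl=np.s_[u0[1]-22:u0[1]+23,u0[0]-25:u0[0]+26];m[sl]=((H>160)&(H<178)&(S>120))[sl]
    v,u=np.nonzero(m);c=[u.mean(),v.mean()];r=cv2.minAreaRect(onz(d,np.c_[u,v],.086)[:,:2].astype(np.float32));print(len(u),c,onz(d,[c],.086)[0],r)
    exec(f'{n}d,{n}c=d,c')
print(tri(topd,topc,sided,sidec))
E
```

```text
clock: 26.88
tool_pos: [0.3999, -0.0763, 0.3002]
ee_rot: [0.706, 0.069, 0.702, -0.068]
force: [1.3, -0.1, -0.3]
gripper_width: 0.0855
top mov 150 slope -0.0082 x0 0.0109 med [0.0024 0.0111 0.0178] y [-0.0839  0.0917] z 0.1516
top rear 137 slope -0.0115 x0 0.0805 med [0.0749 0.0806 0.0869] y [-0.0858  0.0915] z 0.1507
y -0.1 x -0.0737 0.1054
y -0.06 x -0.1207 0.1051
y -0.02 x -0.1236 0.1049
y 0.02 x -0.1297 0.1038
y 0.06 x -0.1239 0.1048
y 0.1 x -0.096 0.1026
x -0.08 y -0.1227 0.1263
x -0.04 y -0.1228 0.1269
x 0 y -0.1222 0.1581
side mov 173 slope -0.0049 x0 0.0084 med [0.0026 0.0072 0.0162] y [-0.0839  0.089 ] z 0.1497
side rear 161 slope -0.0223 x0 0.0761 med [0.0698 0.0752 0.0832] y [-0.083   0.0899] z 0.1492
top [327 175]
117 [np.float64(327.78632478632477), np.float64(174.9059829059829)] [ 0.582735   -0.37752725  0.086     ] ((0.5835973620414734, -0.3755074441432953), (0.039112478494644165, 0.12150159478187561), 14.384587287902832)
side [270 158]
155 [np.float64(271.10322580645163), np.float64(159.05806451612904)] [ 0.57654543 -0.37273027  0.086     ] ((0.580467164516449, -0.43666183948516846), (0.060910120606422424, 0.2743876874446869), 2.2915358543395996)
(array([ 0.58158904, -0.37907382,  0.08122571]), np.float64(0.004323162043737357))
```

```bash
python3 - <<'E'
from h import *
print(sense()['joints'])
for z in(.22,.025): plan(np.array([.5836,-.3755,z+grip_point_offset]),.248)
E
```

```text
[-3.92826673e-01 -3.68882280e-01  1.95574924e+00  6.00358404e-06
  1.55009342e+00 -1.76031161e+00]
shift cm [  8.12 -25.17  23.95] turn [ 1.119  0.005 -0.002] tcp [ 0.5836 -0.3755  0.22  ]
shift cm [ 27.62 -25.15  23.86] turn [ 1.119  0.005 -0.002] tcp [ 0.5836 -0.3755  0.025 ]
```

```bash
python3 -m crank '[[[0,-3,2],[0.12,0,0]],[[0,-6,4],[0.24,0,0]],[[0,-9,6],[0.36,0,0]],[[0,-12,9],[0.48,0,0]],[[0,-15,12],[0.6,0,0]],[[0,-18,15],[0.72,0,0]],[[1,-21,18],[0.84,0,0]],[[3,-24,21],[0.96,0,0]],[[5,-25.2,23.9],[1.08,0,0]],[[8,-25.2,23.9],[1.119,0.005,0]],[[8,-25.2,23.9],[1.119,0.005,0]],[[8,-25.2,23.9],[1.119,0.005,0]]]' 0
python3 - <<'E'
from h import *
plan(np.array([.5836,-.3755,.025+grip_point_offset]),.248)
E
```

```text
clock: 27.98
tool_pos: [0.5819, -0.3743, 0.2171]
ee_rot: [0.556, 0.434, 0.561, -0.433]
force: [-0.2, 0.1, 0.5]
gripper_width: 0.0852
shift cm [19.21  0.19  0.3 ] turn [ 0.002 -0.007  0.003] tcp [ 0.5836 -0.3755  0.025 ]
```

```bash
python3 -m crank '[[[3,0.2,0.2],[0,-0.007,0]],[[6.5,0.2,0.2],[0,-0.007,0]],[[10,0.2,0.2],[0,-0.007,0]],[[13,0.2,0.2],[0,-0.007,0]],[[15.5,0.2,0.2],[0,-0.007,0]],[[17.5,0.2,0.2],[0,-0.007,0]],[[18.7,0.2,0.2],[0,-0.007,0]],[[19.2,0.2,0.2],[0,-0.007,0]],[[19.2,0.2,0.2],[0,-0.007,0]]]' 0
python3 -m crank '[[[0,0,0],[0,0,0]],[[0,0,0],[0,0,0]],[[0,0,0],[0,0,0]],[[0,0,0],[0,0,0]],[[0,0,0],[0,0,0]],[[0,0,0],[0,0,0]],[[0,0,0],[0,0,0]]]' 1
```

```text
clock: 28.73
tool_pos: [0.5838, -0.3743, 0.026]
ee_rot: [0.558, 0.433, 0.559, -0.434]
force: [-1.1, -0.2, 0.3]
gripper_width: 0.0859
clock: 29.32
tool_pos: [0.585, -0.3754, 0.0285]
ee_rot: [0.559, 0.432, 0.558, -0.435]
force: [-1.0, 0.2, 6.0]
gripper_width: 0.049
```

```bash
python3 -m crank '[[[-0.5,0,0],[0,0,0]],[[-1.5,0,0],[0,0,0]],[[-3,0,0],[0,0,0]],[[-5,0,0],[0,0,0]],[[-8,0,0],[0,0,0]],[[-12,0,0],[0,0,0]],[[-16,0,0],[0,0,0]],[[-19,0,0],[0,0,0]],[[-22,0,0],[0,0,0]],[[-23,0,0],[0,0,0]],[[-23,0,0],[0,0,0]]]' 1
python3 - <<'E'
from h import *
s=cam('side');t=cam('top');S=sense();print(S['force'],S['gripper_width'])
u=proj(s,S['tool_pos'])[0].astype(int);print(u)
c=s['image'][max(0,u[1]-65):u[1]+65,u[0]-65:u[0]+65];cv2.imwrite('pics/lift.png',cv2.resize(c,None,fx=4,fy=4,interpolation=cv2.INTER_CUBIC))
plan(np.array([.6757,.0232,.26+grip_point_offset]),-.185)
E
```

```text
clock: 30.23
tool_pos: [0.5866, -0.3757, 0.2641]
ee_rot: [0.562, 0.432, 0.555, -0.435]
force: [0.4, -0.7, -3.3]
gripper_width: 0.0492
[ 0.06268733  0.23782665 -4.28896449] 0.049083511721765026
[270 119]
shift cm [ -0.38  18.7  -36.23] turn [0.436 0.003 0.001] tcp [0.6757 0.0232 0.26  ]
```

View pics/lift.png

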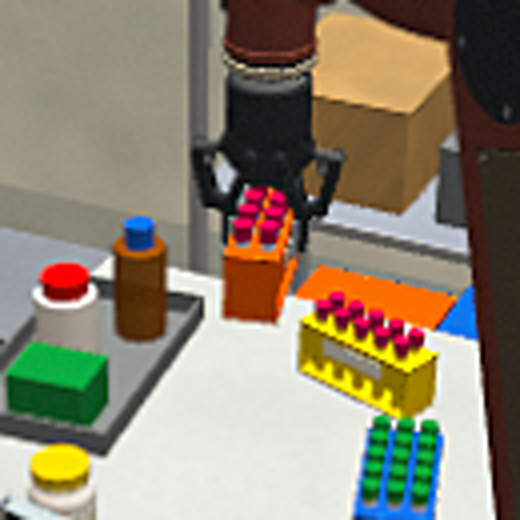

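The rack hangs level in the grip at crop (255,260). I carry it over the nest.

```bash
python3 -m crank '[[[-0.4,0.6,-1],[0,0,0]],[[-0.4,1.6,-3],[0.03,0,0]],[[-0.4,2.8,-5.5],[0.06,0,0]],[[-0.4,4.1,-8],[0.1,0,0]],[[-0.4,5.6,-11],[0.15,0,0]],[[-0.4,7.2,-14],[0.2,0,0]],[[-0.4,8.8,-17],[0.25,0,0]],[[-0.4,10.3,-20],[0.3,0,0]],[[-0.4,11.9,-23],[0.34,0,0]],[[-0.4,13.4,-26],[0.38,0,0]],[[-0.4,15,-29],[0.41,0,0]],[[-0.4,16.5,-32],[0.43,0,0]],[[-0.4,17.6,-34.2],[0.436,0,0]],[[-0.4,18.3,-35.5],[0.436,0,0]],[[-0.4,18.7,-36.2],[0.436,0,0]],[[-0.4,18.7,-36.2],[0.436,0,0]],[[-0.4,18.7,-36.2],[0.436,0,0]],[[-0.4,18.7,-36.2],[0.436,0,0]]]' 1
python3 - <<'E'
from h import *
S=sense();print(S['force'],S['gripper_width']);plan(np.array([.6757,.0232,.19+grip_point_offset]),-.185)
d=cam('top');cl=cloud(d);D=w2d(cl.reshape(-1,3));hs=cv2.cvtColor(d['image'],cv2.COLOR_BGR2HSV).reshape(-1,3)
m=(hs[:,1]>110)&((hs[:,0]<20)|(hs[:,0]>160))&(abs(D[:,0]-.045)<.06)&(abs(D[:,1])<.11)&(D[:,2]>.2)
X=D[m];print(len(X),cv2.minAreaRect(X[:,:2].astype(np.float32)),X.min(0),X.max(0))
d=cam('side');D=w2d(cloud(d).reshape(-1,3));hs=cv2.cvtColor(d['image'],cv2.COLOR_BGR2HSV).reshape(-1,3)
m=(hs[:,1]>110)&((hs[:,0]<20)|(hs[:,0]>160))&(abs(D[:,0]-.045)<.06)&(abs(D[:,1])<.11)&(D[:,2]>.2)&(D[:,2]<.35)
X=D[m];print(len(X),X.min(0),X.max(0))
E
```

```text
clock: 31.83
tool_pos: [0.6755, 0.0213, 0.2597]
ee_rot: [-0.452, -0.543, -0.451, 0.546]
force: [-0.5, -0.0, -3.3]
gripper_width: 0.049
[-0.47848266 -0.03863857 -3.30384981] 0.04900887994493775
shift cm [ 6.97 -0.   -0.21] turn [-0.001  0.004  0.001] tcp [0.6757 0.0232 0.19  ]
1855 ((0.03528500348329544, 0.0007777363061904907), (0.14903141558170319, 0.09924789518117905), 89.8578872680664) [-0.01449284 -0.07373545  0.23093945] [0.0848283  0.07522274 0.65077314]
885 [-0.01410014 -0.07835548  0.22892159] [0.07657018 0.07699098 0.34278963]
```

```bash
python3 -m crank '[[[1,0,-0.2],[0,0,0]],[[2.5,0,-0.2],[0,0.004,0]],[[4,0,-0.2],[0,0.004,0]],[[5.5,0,-0.2],[0,0.004,0]],[[6.4,0,-0.2],[0,0.004,0]],[[7,0,-0.2],[0,0.004,0]],[[7.4,0,-0.2],[0,0.004,0]],[[7.8,0,-0.2],[0,0.004,0]],[[8.1,0,-0.2],[0,0.004,0]],[[8.4,0,-0.2],[0,0.004,0]],[[8.6,0,-0.2],[0,0.004,0]],[[8.8,0,-0.2],[0,0.004,0]],[[8.8,0,-0.2],[0,0.004,0]]]' 1
```

```text
clock: 33.02
tool_pos: [0.6758, 0.0229, 0.1718]
ee_rot: [-0.451, -0.544, -0.452, 0.545]
force: [-0.7, -0.0, -3.7]
gripper_width: 0.0493
```

```bash
python3 -m crank '[[[0.2,0,0],[0,0,0]],[[0.4,0,0],[0,0,0]],[[0.6,0,0],[0,0,0]],[[0.75,0,0],[0,0,0]],[[0.9,0,0],[0,0,0]],[[1.0,0,0],[0,0,0]],[[1.1,0,0],[0,0,0]],[[1.2,0,0],[0,0,0]],[[1.2,0,0],[0,0,0]]]' 1
```

```text
clock: 33.77
tool_pos: [0.6757, 0.023, 0.1596]
ee_rot: [-0.451, -0.544, -0.452, 0.545]
force: [0.2, -0.7, -4.0]
gripper_width: 0.0494
```

```bash
python3 -m crank '[[[0.05,0,0],[0,0,0]],[[0.1,0,0],[0,0,0]],[[0.15,0,0],[0,0,0]],[[0.2,0,0],[0,0,0]],[[0.2,0,0],[0,0,0]]]' 1
```

```text
clock: 34.18
tool_pos: [0.6758, 0.0231, 0.1585]
ee_rot: [-0.451, -0.544, -0.452, 0.544]
force: [-1.8, 1.3, 1.6]
gripper_width: 0.0493
```

Contact is gentle (weight off the wrist). I release and rise.

```bash
python3 -m crank '[[[0,0,0],[0,0,0]],[[0,0,0],[0,0,0]],[[0,0,0],[0,0,0]],[[0,0,0],[0,0,0]],[[0,0,0],[0,0,0]],[[-0.5,0,0],[0,0,0]],[[-2,0,0],[0,0,0]],[[-5,0,0],[0,0,0]],[[-9,0,0],[0,0,0]],[[-13,0,0],[0,0,0]],[[-17,0,0],[0,0,0]],[[-17,-3,2],[0,0,0]],[[-17,-7,5],[0,0,0]],[[-17,-11,9],[0,0,0]],[[-17,-15,13],[0,0,0]],[[-17,-19,17],[0,0,0]],[[-17,-23,20],[0,0,0]],[[-17,-26,23],[0,0,0]],[[-17,-26,23],[0,0,0]]]' 0
python3 - <<'E'
from h import *
s=cam('side');t=cam('top');print(sense()['force'])
us,n=blobs(s,red(s),(180,205,222,242));print('ball',us,n,'start 194.33 230.52')
D=w2d(cloud(t).reshape(-1,3));hs=cv2.cvtColor(t['image'],cv2.COLOR_BGR2HSV).reshape(-1,3)
m=(hs[:,1]>100)&((hs[:,0]<20)|(hs[:,0]>160))&(abs(D[:,0]-.045)<.06)&(abs(D[:,1])<.1)&(D[:,2]>.17)&(D[:,2]<.25)
X=D[m];print(len(X),cv2.minAreaRect(X[:,:2].astype(np.float32)),X.max(0))
c0,c1,r0,r1=248,262,161,167
for r in t['image'][r0:r1,c0:c1].astype(int): print(' '.join('%4d/%3d'%(p[2]-p[1],p[1]-p[0]) for p in r))
c=[cv2.resize(d['image'][v-35:v+35,u-35:u+35],None,fx=5,fy=5,interpolation=cv2.INTER_CUBIC) for d in(t,s) for u,v in [proj(d,d2w([0,0,.13]))[0].astype(int)]]
cv2.imwrite('pics/end.png',np.hstack(c))
E
```

```text
clock: 35.77
tool_pos: [0.393, -0.1446, 0.329]
ee_rot: [0.451, 0.544, 0.451, -0.544]
force: [0.3, -1.4, 1.3]
gripper_width: 0.0856
[0.99414134 0.44483819 0.36799598]
ball [np.float64(194.31666666666666), np.float64(230.48333333333332)] 60 start 194.33 230.52
524 ((0.044609054923057556, 0.003382384777069092), (0.0508565679192543, 0.15023255348205566), 0.5160845518112183) [0.07016306 0.07848565 0.22531658]
  -5/-12   -6/-13   10/ -5   14/ -3   -3/ -8   -6/-10   -6/-10   -5/-11   -6/ -9   -5/-10   -7/ -9   -5/ -4   -2/  2   -4/  1
  -5/-10   -6/-14   41/ -4   78/  0   59/ -4   46/ -7    8/-10   -4/-11   -6/-11   -5/-10   -5/ -8   -2/ -5   -3/  3   -3/  1
  -2/ -6   -3/-11   74/ -3  126/  4  144/  6  125/  4   58/ -1   41/ -5   31/  4   28/ 12   14/  5    5/  2   -3/  2   -4/  2
  -9/ -5   -6/ -5   25/ -4   34/ -6   51/ -4   38/ -8   34/ -5   41/ -2   45/ 20   46/ 28   28/ 15    7/  6   -2/  1   -3/  0
 -12/ -6   -9/ -9  -11/ -7  -10/ -9   -2/ -8   -3/-10   -6/-11   -2/ -6    2/ -4    9/  1    8/  4    2/  2   -3/  1   -3/  1
 -12/ -6  -12/ -8  -11/ -6   -9/ -9   -6/-10   -6/-10   -5/ -9   -5/-10   -4/ -9   -5/-11   -4/ -6   -4/  1   -2/  1   -1/  0
```

View pics/end.png

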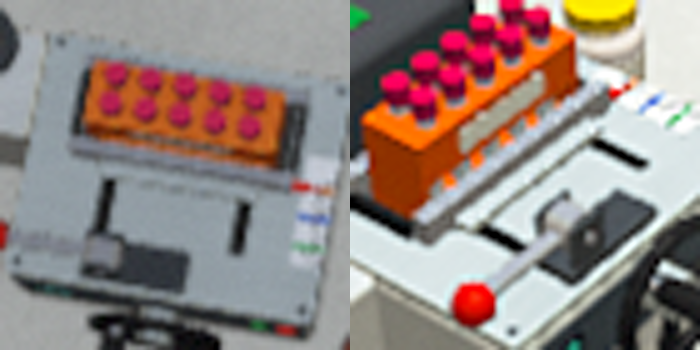

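```bash
python3 -c "
from cell import close_job
print(close_job())"
```

```text
the job is handed in; nothing more can be done
None
```

The decapper is changed over to the orange rack, and I handed the job in at about 36 s. No verdict was reported.

**What I did**
- **Lever up:** I raised it to about 1.51 rad. Pinching the ball slipped twice, so I pushed it up with shut fingers from the side.
- **Cranking:** I cranked the handwheel about 2.6 turns, in short stages with a look at the scale after the last three. Early on the wrist force reached 44 N because my wheel circle was off; I refitted it and carried on.
- **Lever down:** I pushed it down flat again. On the first press the fingers slid off the ball, giving a 58 N wrist force for a moment and leaving the lever at about 0.15 rad. A second press finished it.
- **Rack:** I gripped it across its width, carried it over and lowered it until its weight came off the wrist. Then I opened the fingers and backed away.

**Last checks**
- **Lever:** the ball is back within 0.1 pixel of its starting (flat) position.
- **Pointer:** it lies over the orange mark in both views, to within about 1 mm by the pixel rows. It had not moved since cranking.
- **Rack:** it stands between the rails, within 1 mm of the nest middle I measured from them and within 0.02 rad of the rails.

**What disagreed**
- **Pointer height:** the top and side views gave different pointer heights, so estimates of the pointer's remaining distance from the mark ran from about 0 to 2 mm. One cruder side-view reading gave 5 mm. I went with the rows where pointer and mark coincide.
- **Decapper position:** my estimate of it along x differed by 3 to 5 mm between the two cameras. I placed the rack by the rails instead.

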